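Prop the winder guard and take out the full spool

TASK

On the thread winder, raise the hinged clear guard until it stands upright by itself, then swing the stay at its side up to upright so the guard cannot fall shut. Only then take the full orange spool out from beneath and set it down, without dropping it, standing upright in the wooden tray. Leave the guard propped, the bare white spool standing in the winder, and the jar and hammer on the bench where they are.

Things in the scene. Friction and masses are not known exactly. Their poses are not given: they have to be found in the camera images.
- winder: Green thread winder fixed to the bench; origin at the centre of its bay's underside, x axis to the rear (hinge side), y to its left, z up. The bay is an open-topped box, outside 144 mm along x (x -75 to +69 mm) and 200 mm along y, walls 6 mm thick and 83 mm high, inner floor 12 mm above the bench; a motor cover 78 mm high stands behind it from x 81 to 156 mm. Mounted with varying position and yaw. Does not move during the task.
- guard (a joint): Opening angle of the guard flap, rad: 0 closed (level), 1.55 fully up against its stop. The flap is a yellow frame, 150 mm from hinge axis to front edge, 250 mm wide (25 mm past the bay on each side), 8 mm thick, 250 g, with a clear window. Its hinge is slightly stiff: left above about 1.35 rad it stands by itself, lower down it falls shut, or onto the stay at about 1.1 rad if the stay is up.
- guard_hinge (a point): Point on the guard's hinge axis, in the middle of its width: 75 mm behind the winder's origin, 85 mm above the bench. The axis runs along the winder's y. Site axes as the winder's.
- guard_handle (a point): Middle of the guard's handle: a black round bar, 10 mm thick, 110 mm long parallel to the hinge, held 40 mm in front of the flap's front edge by a yellow arm at each end (102 mm free between the arms, 35 mm clear between bar and flap). 190 mm from the hinge axis; 89 mm above the bench when closed. Site axes turn with the flap.
- stay (a joint): Angle of the stay, rad: 0 lying level, pointing out to the winder's -y side; 1.57 upright, stop at 1.6. Stiff pivot (0.06 N m): it stays where it is left. Cannot be raised upright while the guard is down. It counts as upright from 1.35 on.
- stay_pivot (a point): Pivot of the stay on the outer -y side of the winder: at x -10, y -114 mm, 70 mm above the bench. Its axis runs along the winder's x. Site axes as the winder's.
- stay_grip (a point): Middle of the stay's red grip, 96 mm from the pivot. The stay is a steel bar 10 mm square with this round red end, 12 mm thick and 35 mm long (78 to 113 mm from the pivot). At 60 mm from the pivot a round steel arm, 10 mm thick, sticks out 62 mm to the rear (winder's +x); with the stay upright it stands just in front of the raised guard.
- full_spool_center (a point): Centre, half-way up, of the full spool: orange all over, thread 35 mm across between orange 38 mm flanges, 56 mm high, 80 g, standing upright loose on the bay's floor, in the left or the right half (the other spool is in the other).
- bare_spool_center (a point): Centre, half-way up, of the bare spool: white all over, thin 20 mm core, 38 mm flanges, 56 mm high, standing loose in the other half of the bay, about 100 mm away. To be left alone.
- tray: Light wooden open tray, 150 x 130 mm outside, 30 mm high, walls and floor 6 mm thick; origin at the centre of its underside, x axis along the 150 mm side. Fixed to the bench.
- jar: Amber glass jar, 60 mm across, 90 mm high, origin under its centre. Bystander.
- mallet: Hammer, 240 mm long, lying on the bench, handle to its -x, origin under its middle. Bystander.
- full_spool: The same full orange spool; origin under its centre, 28 mm below the centre point.
Not all that is in view belongs to the job. Leave any black look-alike of the tray alone.

How it is judged:
By the outcome, as a careful person would: the job done as asked, in the order asked, and still so for the second after the job is handed in, with the robot touching nothing.
It also fails if it takes over 64 s, if anything falls off the work surface, if the arm or the gripper's body presses on something with over 40 N, if the wrist force passes 120 N, or if a joint passes its speed limit or range.

ROBOT

A 7-joint arm with a two-finger parallel gripper is mounted at the origin on the work surface. World frame = base frame: x ahead of the robot, y to its left, z up, the work surface at z = 0. Lengths are in m, angles in rad, forces in N, time in s.
With the tool pointing down it reaches from about 0.425 to 0.95 m from the base axis. Payload 4.7 kg.
Tool frame: the origin (TCP) lies at the very end of the fingers, on their centre line; the grasp point (between the pads) lies hold_point_z behind it (hold_point_z is the distance from the TCP to the grasp point, in m); z points along the fingers, y is the direction in which the jaws open and shut (so a half turn about z gives the same grasp; the last joint's range is limited). The gripper opens to 85 mm and grips with 20 to 120 N. Pads are 22 mm wide; open, the fingers measure 114 mm over their backs; the gripper's body (76 mm by 85 mm) begins 54 mm behind the grasp point. The pads swing forward as they close: fully open they stand 13 mm farther back than shut.
Start: joints at [1.266, 0.469, -0.049, 1.532, 0.024, 1.141, -0.082], TCP at [0.184, -0.649, 0.231] pointing down, gripper open.
Joint ranges: [-2.59, 2.59], [-0.33, 1.99], [-1.39, 1.29], [0.1, 2.45], [-1.04, 4.18], [0.21, 1.99], [-2.66, 2.66]. Speed limits (rad/s): [2.57, 2.57, 3.14, 3.14, 3.14, 3.14, 3.14].

INTERFACE

Orientations are given as a rotation vector (axis times angle).
In Python, from plant import get_state, camera, calibration, finish_job, hold_point_z gives the robot as it stands.
- The arm moves only by the tool apply_moves, never from a script. Its argument "commands" is a list that holds one entry, the list of rows, each a list of 4 numbers: the shift along the tool's x, y, z in mm, then the turn about the tool's z in degrees. In form: [[[dx, dy, dz, turn], ...]]. A call has exactly 10 rows; each row shifts and turns the pose as measured when the row begins, along the tool's axes as they then stand; what a row does not reach is not made up. A row lasts 1/12 s, in which the tool goes at most 41.7 mm and 7.16 degrees, less where a joint would pass 70% of its speed; a pose out of reach is approached as far as the arm can. A call is refused whole if a number of a shift passes 41.7 or a number of a turn 7.16, either way. A call with a gripper value outside its range is refused whole. "grip" is the gripper's target within -1 to 1 (shut at 1, half-way at 0, fully open at -1), set as the call begins (left out, the last holds). The fingers move at their own pace and stop on an object; the grip force is fixed at half the most. Time passes only in rows, so rows that do not move let the fingers close, or fill a call up. It gives the time, the measured TCP pose, the force and the opening at its end, in the units of the state.
- get_state(): the state, without advancing time (a new reading comes with each control period).
- camera(name): name is "scene" or "top" or "wrist"; returns the picture (384x512x3 uint8, red, green, blue); there is no depth.
- calibration(name): a dict with "camera_matrix" (3x3 intrinsics, pixels), "R" (3x3) and "t" (3): a world point X has camera coordinates R X + t. Camera axes: x right, y down, z forward; pixel columns grow to the right and rows downward; lengths in m; the calibration is good to about 2 mm. A picture is of the moment at which its call begins: read the wrist's pose just before it. calibration takes no time and is no camera call; for the wrist camera it gives the pose at the moment of the call.
- finish_job(): hands the job in, once; it reports no verdict.
The state is a dict: "clock": time; "qpos": joint angles; "qvel": joint speeds; "effort": joint torques, N m; "tool_pos": TCP position; "tool_rot": TCP orientation; "contact_force": force on the tool from outside, world axes, zero at the start; "torque": the same for the moment, N m; "opening": opening from 0.0 (shut) to 1.0 (fully open).
Only numpy, scipy, OpenCV 4.12 (cv2) and the standard library are available. Lean on these libraries where they do the work, as an engineer would, in place of code of your own. Each camera call takes 0.05 s, during which the arm holds its last target.

## Working session

There is one attempt and no reset: what is moved stays moved. The work goes in short steps, Python scripts to look and compute and a tool call to move; the robot and the scene stay as the last step left them, time stands still between calls to the robot, and variables do not carry over. Pictures are saved under pics/ and viewed, and the job is handed in when it is done.

Besides the shell and the picture viewer there is one more tool, called after "Emit:" as name(argument=value, ...) on one line, values as JSON. apply_moves: Moves the arm, as the interface text tells. Its arguments: {"type":"object","properties":{"commands":{"type":"array"},"grip":{"type":"number"}},"required":["commands"]}

```bash
ls; mkdir -p pics; python3 - <<'E'
from plant import *
import cv2
import plant
s=get_state(); print(s['clock'],s['tool_pos'],s['tool_rot'],s['opening'],plant.hold_point_z)
for n in ['scene','top','wrist']:
    c=calibration(n); print(n,c)
    im=camera(n); cv2.imwrite(f'pics/a_{n}.png',im[:,:,::-1])
E
```

```text
pics
0.0 [ 0.18365776 -0.64892153  0.23025257] [-3.10983027e+00 -4.31642432e-01  5.70705250e-04] 0.9996897519760175 0.0187
scene {'camera_matrix': array([[431.77950612,   0.        , 246.98967027],
       [  0.        , 431.77950612, 193.66655377],
       [  0.        ,   0.        ,   1.        ]]), 'R': array([[ 0.52863269,  0.84884249, -0.00372828],
       [ 0.62856377, -0.39439424, -0.67034378],
       [-0.57048669,  0.35202218, -0.74204132]]), 't': array([-0.31977805, -0.21204636,  1.61855271])}
top {'camera_matrix': array([[478.15135182,   0.        , 259.20546857],
       [  0.        , 478.15135182, 196.95402129],
       [  0.        ,   0.        ,   1.        ]]), 'R': array([[ 0.02099637, -0.99957056,  0.02044115],
       [-0.98216073, -0.02444352, -0.18644791],
       [ 0.18686749, -0.01616176, -0.98225218]]), 't': array([0.06742077, 0.49409669, 1.75143164])}
wrist {'camera_matrix': array([[293.8375613 ,   0.        , 253.07934678],
       [  0.        , 293.8375613 , 193.1981955 ],
       [  0.        ,   0.        ,   1.        ]]), 'R': array([[ 0.27244967, -0.96216868, -0.00161467],
       [-0.91263081, -0.25895323,  0.31630402],
       [-0.30475595, -0.08470333, -0.9486565 ]]), 't': array([-0.67271574, -0.04085022,  0.37864289])}
```

View pics/a_scene.png

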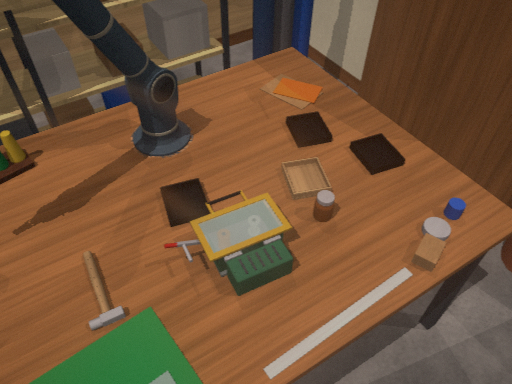

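View pics/a_top.png

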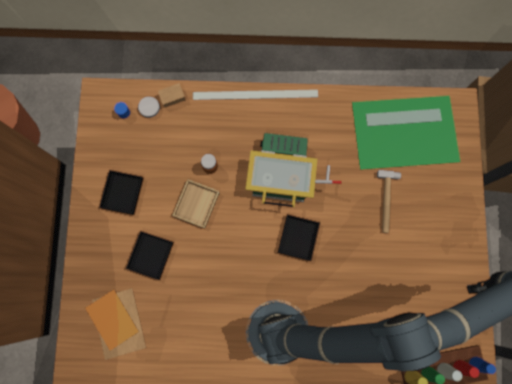

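View pics/a_wrist.png

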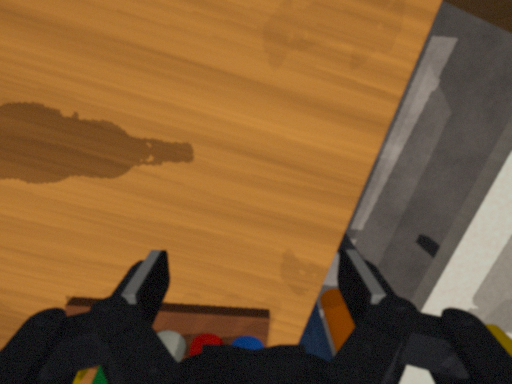

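The scene view shows the winder at about (245,240), with the guard closed and the stay's red grip at about (172,245). The light tray is at (305,177), and three black look-alikes are nearby. I'll enlarge the winder in both views.

```bash
python3 - <<'E'
import cv2
a=cv2.imread('pics/a_scene.png')[180:300,155:305]; b=cv2.imread('pics/a_top.png')[125:215,165:350]
cv2.imwrite('pics/b_s.png',cv2.resize(a,None,fx=5,fy=5,interpolation=cv2.INTER_CUBIC)); cv2.imwrite('pics/b_t.png',cv2.resize(b,None,fx=4,fy=4,interpolation=cv2.INTER_CUBIC))
E
```

```text
(no output)
```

View pics/b_s.png

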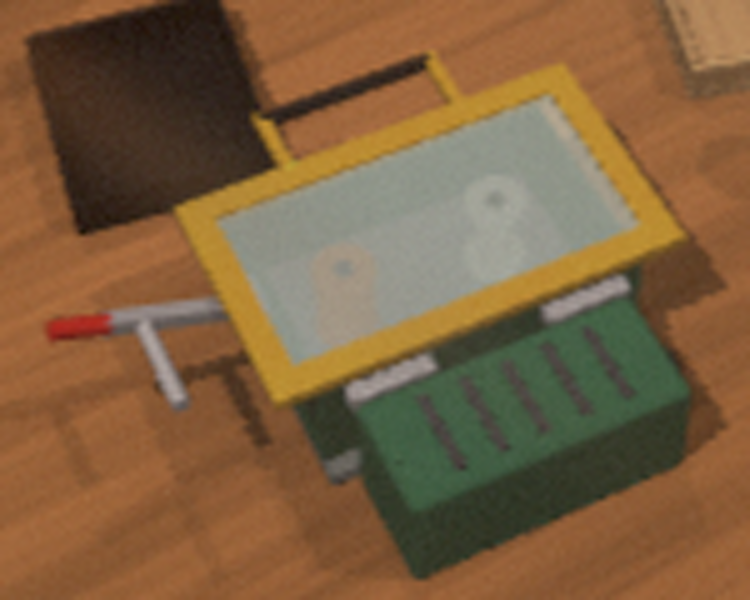

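View pics/b_t.png

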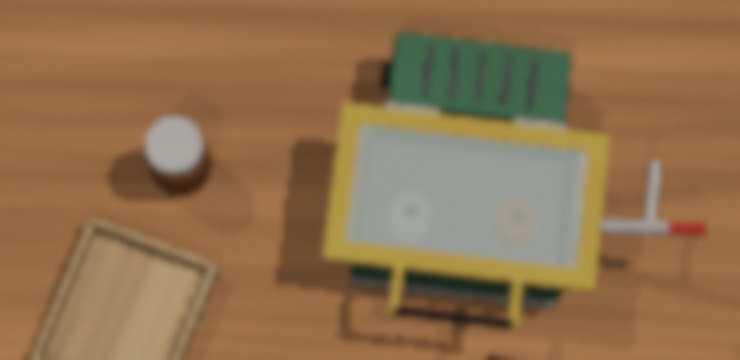

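```bash
cat > h.py <<'E'
import numpy as np, cv2
from plant import *
import plant
from scipy.spatial.transform import Rotation as Ro
def P(n):
    c=calibration(n); return c['camera_matrix']@np.c_[c['R'],c['t']]
def tri(*uv):  # (calP,(u,v)) pairs
    A=[]
    for p,(u,v) in uv: A+= [u*p[2]-p[0], v*p[2]-p[1]]
    X=np.linalg.svd(np.array(A))[2][-1]; return X[:3]/X[3]
def proj(p,X):
    q=p@np.append(X,1); return q[:2]/q[2]
def ray(p,uv,z):
    M=np.c_[p[:,0],p[:,1],p[:,2]*z+p[:,3]]; X=np.linalg.solve(M,[uv[0],uv[1],1]); return X[:2]/X[2]
def st(): 
    s=get_state(); return s
E
python3 - <<'E'
from h import *
ps,pt=P('scene'),P('top')
S=lambda u,v:((u-2)/5+155,(v-2)/5+180)
T=lambda u,v:((u-1.5)/4+165,(v-1.5)/4+125)
pts={'FL':((563,66),(323,258)),'FR':((177,207),(597,288)),'RL':((687,237),(345,103)),'RR':((278,403),(608,135)),
'hL':((432,62),(397,313)),'hR':((262,120),(513,325)),'redtip':((50,329),(706,230)),'redin':((108,324),(668,228)),'armtip':((180,402),(657,163)),'orangetop':((345,266),(518,215)),'whitetop':((495,199),(410,211))}
for k,(a,b) in pts.items():
    X=tri((ps,S(*a)),(pt,T(*b))); print(k,X.round(4), 'err',(proj(pt,X)-T(*b)).round(1), 'ray top .089',ray(pt,T(*b),.089).round(4),'scene',ray(ps,S(*a),.089).round(4))
E
```

```text
FL [0.5118 0.1307 0.0906] err [0. 0.] ray top .089 [0.5122 0.1309] scene [0.5105 0.1313]
FR [ 0.4893 -0.1195  0.0969] err [-0.2 -0.1] ray top .089 [ 0.4904 -0.1215] scene [ 0.4837 -0.1163]
RL [0.6592 0.1147 0.0944] err [-0.1 -0.1] ray top .089 [0.6604 0.1143] scene [0.6562 0.1182]
RR [ 0.6345 -0.1316  0.094 ] err [0.1 0.1] ray top .089 [ 0.6361 -0.1318] scene [ 0.6311 -0.131 ]
hL [0.4637 0.0638 0.0881] err [-0.5 -0.3] ray top .089 [0.4626 0.0619] scene [0.4655 0.0658]
hR [ 0.4536 -0.0444  0.0913] err [0. 0.] ray top .089 [ 0.454  -0.0444] scene [ 0.4516 -0.0438]
redtip [ 0.5417 -0.2179  0.1147] err [0.1 0. ] ray top .089 [ 0.5476 -0.2226] scene [ 0.523  -0.2136]
redin [ 0.5456 -0.1864  0.1005] err [0.3 0.1] ray top .089 [ 0.5486 -0.1873] scene [ 0.5368 -0.1853]
armtip [ 0.6082 -0.1764  0.097 ] err [0. 0.] ray top .089 [ 0.6104 -0.1775] scene [ 0.6029 -0.1748]
orangetop [ 0.5609 -0.05    0.0732] err [0.1 0. ] ray top .089 [ 0.5574 -0.0483] scene [ 0.5713 -0.0557]
whitetop [0.5628 0.0504 0.0695] err [0.2 0.1] ray top .089 [0.5586 0.0517] scene [0.5755 0.0411]
```

```bash
cat >> h.py <<'E'
O=np.array([.5737,-.0014,0.]); YAW=-.095
def w2W(p,O=None,yaw=None):  # winder frame -> world
    O=globals()['O'] if O is None else O; yaw=YAW if yaw is None else yaw
    c,s=np.cos(yaw),np.sin(yaw); return O+np.array([c*p[0]-s*p[1],s*p[0]+c*p[1],p[2]])
def W2w(p):
    c,s=np.cos(YAW),np.sin(YAW); d=np.array(p)-O; return np.array([c*d[0]+s*d[1],-s*d[0]+c*d[1],d[2]])
def yawerr(s): # tool turn (deg, about tool z) needed to bring tool y onto winder +x
    R=Ro.from_rotvec(s['tool_rot']).as_matrix(); a=np.arctan2(R[1,1],R[0,1]); 
    return -np.degrees((YAW-a+np.pi)%(2*np.pi)-np.pi),R
def plan(path,n,turn=True):
    """suggested rows: path = world TCP waypoints, n = rows per waypoint"""
    s=get_state(); e,R=yawerr(s); p=np.array(s['tool_pos']); N=sum(n); k=0; rows=[]
    for w,m in zip(path,n):
        d=(np.array(w)-p)/m
        for i in range(m):
            t=e/N if turn else 0
            r=R.T@d; rows.append([round(float(x),1) for x in r*1000]+[round(float(t),2)])
            R=R@Ro.from_rotvec([0,0,np.radians(t)]).as_matrix(); p=p+d
    for r in rows: print(r)
def rep():
    s=get_state(); e,R=yawerr(s)
    print('t',round(s['clock'],2),'tcp',np.round(s['tool_pos'],4),'winder',(W2w(s['tool_pos'])*1000).round(1),'yawerr',round(e,2),'tilt',np.degrees(np.arccos(-R[2,2])).round(2),'F',np.round(s['contact_force'],1),'op',round(s['opening'],3))
E
python3 - <<'E'
from h import *
c=calibration('wrist'); s=get_state(); R=yawerr(s)[1]
C=-c['R'].T@c['t']; print('cam in tool',R.T@(C-s['tool_pos']), 'axis',R.T@c['R'][2])
rep()
plan([[.42,-.38,.24],[.44,-.0,.24]],[10,10])
print(w2W([-.115,0,.089]))
E
```

```text
cam in tool [ 0.08108546 -0.00142471 -0.14068045] axis [-3.16245967e-01  1.87243020e-04  9.48677212e-01]
t 0.15 tcp [ 0.1837 -0.6491  0.2305] winder [-326.8 -681.7  230.5] yawerr -68.75 tilt 0.09 F [ 0.2 -0.5  0.7] op 0.999
[30.1, -19.5, -0.9, -3.44]
[31.2, -17.6, -0.9, -3.44]
[32.2, -15.7, -0.9, -3.44]
[33.1, -13.8, -0.9, -3.44]
[33.8, -11.8, -0.9, -3.44]
[34.5, -9.7, -0.9, -3.44]
[35.0, -7.6, -0.9, -3.44]
[35.4, -5.5, -0.9, -3.44]
[35.7, -3.4, -0.9, -3.44]
[35.8, -1.2, -0.9, -3.44]
[30.5, -22.8, 0.1, -3.44]
[31.8, -20.9, 0.1, -3.44]
[33.0, -19.0, 0.1, -3.44]
[34.1, -17.0, 0.1, -3.44]
[35.0, -14.9, 0.1, -3.44]
[35.8, -12.8, 0.1, -3.44]
[36.5, -10.6, 0.1, -3.44]
[37.1, -8.4, 0.1, -3.44]
[37.6, -6.2, 0.1, -3.44]
[37.9, -3.9, 0.1, -3.44]
[0.45921855 0.00950857 0.089     ]
```

Emit:
apply_moves(commands=[[[30, -19, 0, -3.5], [31, -18, 0, -3.5], [32, -16, 0, -3.5], [33, -14, 0, -3.5], [34, -12, 0, -3.5], [34, -10, 0, -3.5], [35, -8, 0, -3.5], [35, -5, 0, -3.5], [36, -3, 0, -3.5], [36, -1, 0, -3.5]]], grip=0.25)

```text
clock: 0.98
tool_pos: [0.4146, -0.3733, 0.2248]
tool_rot: [-2.829, -1.356, 0.014]
contact_force: [0.9, -0.6, 0.3]
opening: 0.376
```

```bash
python3 - <<'E'
from h import *
rep()
plan([[.44,-.0,.24]],[10])
E
```

```text
t 0.98 tcp [ 0.4146 -0.3733  0.2248] winder [-123.1 -385.4  224.8] yawerr -33.34 tilt 0.57 F [ 0.9 -0.6  0.3] op 0.376
[30.7, -21.4, -1.5, -3.33]
[31.9, -19.6, -1.5, -3.33]
[33.0, -17.7, -1.5, -3.33]
[33.9, -15.8, -1.5, -3.33]
[34.8, -13.8, -1.5, -3.33]
[35.5, -11.7, -1.5, -3.33]
[36.2, -9.6, -1.5, -3.33]
[36.7, -7.5, -1.5, -3.33]
[37.0, -5.4, -1.5, -3.33]
[37.3, -3.2, -1.5, -3.33]
```

Emit:
apply_moves(commands=[[[31, -21, -1, -3.3], [32, -20, -1, -3.3], [33, -18, -1, -3.3], [34, -16, -1, -3.3], [35, -14, -1, -3.3], [35, -12, -1, -3.3], [36, -10, -1, -3.3], [37, -7, -1, -3.3], [37, -5, -1, -3.3], [37, -3, -1, -3.3]]])

```text
clock: 1.82
tool_pos: [0.4367, 0.0185, 0.2341]
tool_rot: [-2.294, -2.14, 0.009]
contact_force: [0.7, -0.2, -0.0]
opening: 0.374
```

```bash
python3 - <<'E'
from h import *
rep(); np.save('Pw1.npy',P('wrist'))
im=camera('wrist'); cv2.imwrite('pics/c_w.png',im[:,:,::-1])
E
```

```text
t 1.82 tcp [0.4367 0.0185 0.2341] winder [-138.3    6.8  234.1] yawerr 1.47 tilt 0.41 F [ 0.7 -0.2 -0. ] op 0.374
```

View pics/c_w.png

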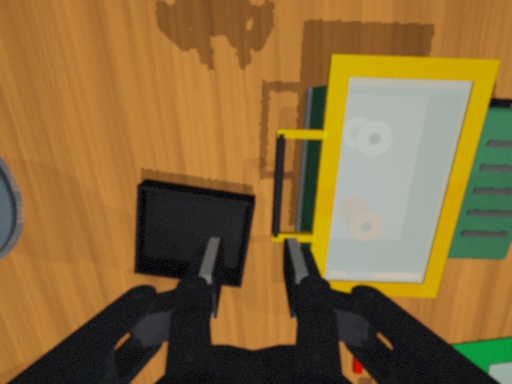

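The wrist view shows the handle bar from (281,134) to (277,237), the orange spool at about (362,222) and the white one at about (372,138).

```bash
python3 - <<'E'
from h import *
pw=np.load('Pw1.npy'); pt=P('top'); ps=P('scene')
T=lambda u,v:((u-1.5)/4+165,(v-1.5)/4+125); S=lambda u,v:((u-2)/5+155,(v-2)/5+180)
print('ray',ray(pw,(281,134),.089),ray(pw,(277,237),.089), 'mid',ray(pw,(279,186),.089), W2w([*ray(pw,(279,186),.089),.089]))
for n,w,t,s in [('hL',(282,132),(397,313),(432,62)),('hR',(276,239),(513,325),(262,120)),('FL',(332,55),(323,258),(563,66)),('RL',(499,60),(345,103),(687,237)),('RR',(435,298),(608,135),(278,403)),('orange',(366,227),(518,215),(345,266)),('white',(374,138),(410,211),(495,199))]:
    X=tri((pw,w),(pt,T(*t)),(ps,S(*s))); print(n,X.round(4),(W2w(X)*1000).round(1),(proj(pw,X)-w).round(1))
E
```

```text
ray [0.46501932 0.0637152 ] [ 0.4564239  -0.04573011] mid [0.46094991 0.01164749] [-0.11347934  0.0022935   0.089     ]
hL [0.4642 0.0641 0.0882] [-115.2   54.8   88.2] [-1.9  1.6]
hR [ 0.454  -0.0447  0.0923] [-115.   -54.5   92.3] [-1.1 -1.3]
FL [0.5119 0.1304 0.0908] [-74.  125.3  90.8] [-0.4 -1.1]
RL [0.6587 0.1149 0.093 ] [ 73.6 123.9  93. ] [1.9 0. ]
RR [ 0.6341 -0.1318  0.0934] [  72.4 -124.1   93.4] [ 1.3 -0.6]
orange [ 0.5602 -0.0497  0.0717] [ -8.9 -49.4  71.7] [2.  0.7]
white [0.5626 0.0505 0.0691] [-16.   50.6  69.1] [ 0.7 -0. ]
```

Emit:
apply_moves(commands=[[[-2, 8, 10, 0.5], [-2, 8, 10, 0.5], [-3, 8, 15, 0.5], [0, 0, 20, 0], [0, 0, 20, 0], [0, 0, 20, 0], [0, 0, 0, 0], [0, 0, 0, 0], [0, 0, 0, 0], [0, 0, 0, 0]]])

```text
clock: 2.7
tool_pos: [0.4632, 0.0177, 0.1351]
tool_rot: [-2.309, -2.123, 0.002]
contact_force: [0.6, 0.6, -0.9]
opening: 0.379
```

```bash
python3 - <<'E'
from h import *
rep(); pw=P('wrist')
print(proj(pw,w2W([-.1145,.055,.089])),proj(pw,w2W([-.1145,-.0,.089])))
im=camera('wrist'); cv2.imwrite('pics/d_w.png',im[:,:,::-1])
E
```

```text
t 2.7 tcp [0.4632 0.0177 0.1351] winder [-111.8    8.5  135.1] yawerr 0.64 tilt 0.29 F [ 0.6  0.6 -0.9] op 0.379
[251.10453363 154.52202251] [250.38362501 232.2225276 ]
```

View pics/d_w.png

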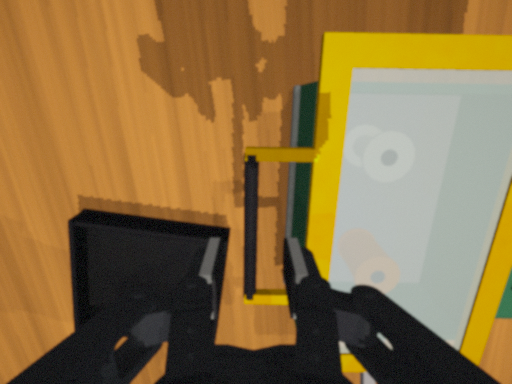

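The bar at column 250 runs between the fingertips at columns 210 and 295, and the projection agrees. I'm going down.

Emit:
apply_moves(commands=[[[-4, -1.5, 5, 0.3], [-4, -1.5, 10, 0.3], [0, 0, 12, 0], [0, 0, 12, 0], [0, 0, 12, 0], [0, 0, 8, 0], [0, 0, 5, 0], [0, 0, 0, 0], [0, 0, 0, 0], [0, 0, 0, 0]]])

```text
clock: 3.58
tool_pos: [0.4613, 0.0065, 0.0698]
tool_rot: [2.327, 2.105, 0.006]
contact_force: [0.6, -0.1, 0.4]
opening: 0.376
```

```bash
python3 - <<'E'
from h import *
rep()
E
```

```text
t 3.58 tcp [0.4613 0.0065 0.0698] winder [-112.6   -2.8   69.8] yawerr -0.28 tilt 0.29 F [ 0.6 -0.1  0.4] op 0.376
```

Emit:
apply_moves(commands=[[[1, -1.5, 0, 0], [0, 0, 0, 0], [0, 0, 0, 0], [0, 0, 0, 0], [0, 0, 0, 0], [0, 0, 0, 0], [0, 0, 0, 0], [0, 0, 0, 0], [0, 0, 0, 0], [0, 0, 0, 0]]], grip=1)

```text
clock: 4.42
tool_pos: [0.4603, 0.0078, 0.0712]
tool_rot: [2.326, 2.104, 0.008]
contact_force: [-0.2, -0.6, -0.4]
opening: 0.093
```

```bash
python3 - <<'E'
from h import *
rep()
# arc increments: grip at angle th
import math
s=get_state();
for th in np.arange(0,1.56,.1):
    a=math.atan2(4,190)+th
    print(round(th,2), round(75-190.04*math.cos(a),1), round(85+190.04*math.sin(a),1))
E
```

```text
t 4.42 tcp [0.4603 0.0078 0.0712] winder [-113.8   -1.6   71.2] yawerr -0.29 tilt 0.43 F [-0.2 -0.6 -0.4] op 0.093
0.0 -115.0 89.0
0.1 -113.6 107.9
0.2 -110.4 126.7
0.3 -105.3 145.0
0.4 -98.4 162.7
0.5 -89.8 179.6
0.6 -79.6 195.6
0.7 -67.7 210.5
0.8 -54.5 224.1
0.9 -40.0 236.3
1.0 -24.3 247.0
1.1 -7.6 256.1
1.2 9.9 263.5
1.3 28.0 269.1
1.4 46.6 272.9
1.5 65.6 274.8
```

Emit:
apply_moves(commands=[[[0, 0.5, -9.5, 0], [0, 1, -9.5, 0], [0, 1.4, -9.4, 0], [0, 1.8, -9.3, 0], [0, 2.3, -9.2, 0], [0, 2.8, -9.1, 0], [0, 3.2, -8.9, 0], [0, 3.7, -8.8, 0], [0, 4.1, -8.6, 0], [0, 4.5, -8.4, 0]]])

```text
clock: 5.25
tool_pos: [0.4905, 0.0048, 0.1722]
tool_rot: [2.322, 2.1, 0.021]
contact_force: [8.4, 0.0, -10.4]
opening: 0.093
```

```bash
python3 - <<'E'
from h import *
rep()
im=camera('scene'); cv2.imwrite('pics/e_s.png',cv2.resize(im[150:310,120:340,::-1],None,fx=3.5,fy=3.5))
E
```

```text
t 5.25 tcp [0.4905 0.0048 0.1722] winder [-83.4  -1.7 172.2] yawerr -0.29 tilt 0.99 F [  8.4   0.  -10.4] op 0.093
```

View pics/e_s.png

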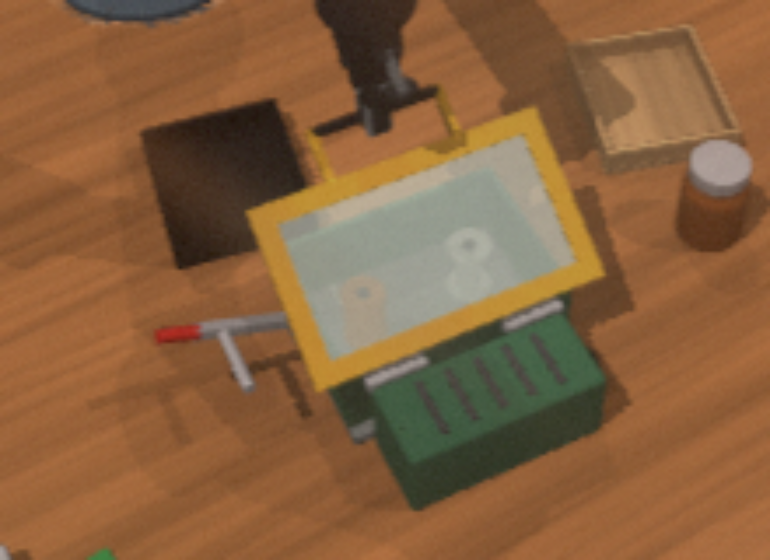

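The guard is rising with the hand, and the tool is on the arc at about 0.57 rad. I'm continuing.

Emit:
apply_moves(commands=[[[0, 5.0, -7.8, 0], [0, 5.4, -7.5, 0], [0, 5.8, -7.2, 0], [0, 6.2, -6.9, 0], [0, 6.5, -6.6, 0], [0, 6.8, -6.2, 0], [0, 7.1, -5.8, 0], [0, 7.4, -5.4, 0], [0, 7.7, -5.0, 0], [0, 7.9, -4.7, 0]]])

```text
clock: 6.13
tool_pos: [0.5577, -0.0019, 0.2379]
tool_rot: [2.327, 2.107, 0.017]
contact_force: [3.7, 0.4, -8.5]
opening: 0.091
```

```bash
python3 - <<'E'
from h import *
rep()
E
```

```text
t 6.13 tcp [ 0.5577 -0.0019  0.2379] winder [-15.9  -2.  237.9] yawerr -0.22 tilt 0.62 F [ 3.7  0.4 -8.5] op 0.091
```

Emit:
apply_moves(commands=[[[0, 7.8, -3.7, 0], [0, 7.8, -3.3, 0], [0, 7.8, -2.9, 0], [0, 7.8, -2.5, 0], [0, 7.8, -2.2, 0], [0, 7.8, -1.8, 0], [0, 7.8, -1.5, 0], [0, 7.8, -1.0, 0], [0, 7.8, -0.7, 0], [0, 7.0, -0.3, 0]]])

```text
clock: 6.97
tool_pos: [0.6393, -0.0101, 0.2634]
tool_rot: [-2.327, -2.107, -0.005]
contact_force: [-0.7, 0.5, -0.1]
opening: 0.086
```

```bash
python3 - <<'E'
from h import *
rep()
im=camera('scene'); cv2.imwrite('pics/f_s.png',cv2.resize(im[120:310,140:340,::-1],None,fx=3.5,fy=3.0))
E
```

```text
t 6.97 tcp [ 0.6393 -0.0101  0.2634] winder [ 66.2  -2.5 263.4] yawerr -0.24 tilt 0.2 F [-0.7  0.5 -0.1] op 0.086
```

View pics/f_s.png

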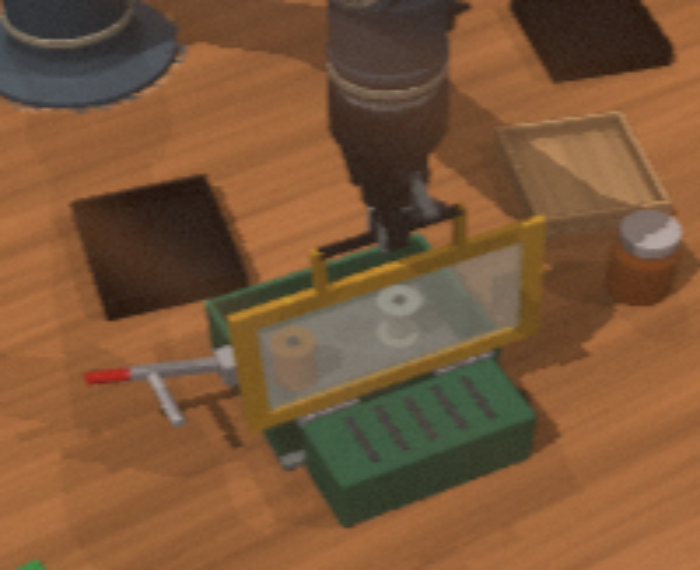

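The guard stands upright at about 1.5 rad with the bar at the fingertips. I'm releasing it and going straight up.

Emit:
apply_moves(commands=[[[0, 0, 0, 0], [0, 0, 0, 0], [0, 0, 0, 0], [0, 0, 0, 0], [0, 0, -10, 0], [0, 0, -15, 0], [0, 0, -20, 0], [0, 0, -20, 0], [0, 0, 0, 0], [0, 0, 0, 0]]], grip=0.25)

```text
clock: 7.85
tool_pos: [0.6425, -0.0111, 0.3343]
tool_rot: [2.325, 2.105, 0.017]
contact_force: [-1.0, -0.3, -0.2]
opening: 0.372
```

```bash
python3 - <<'E'
from h import *
rep()
im=camera('scene'); cv2.imwrite('pics/g_s.png',cv2.resize(im[120:310,140:340,::-1],None,fx=3.5,fy=3.0))
im=camera('top'); cv2.imwrite('pics/g_t.png',cv2.resize(im[115:225,160:360,::-1],None,fx=4,fy=4))
E
```

```text
t 7.85 tcp [ 0.6425 -0.0111  0.3343] winder [ 69.4  -3.1 334.3] yawerr -0.25 tilt 0.7 F [-1.  -0.3 -0.2] op 0.372
```

View pics/g_s.png

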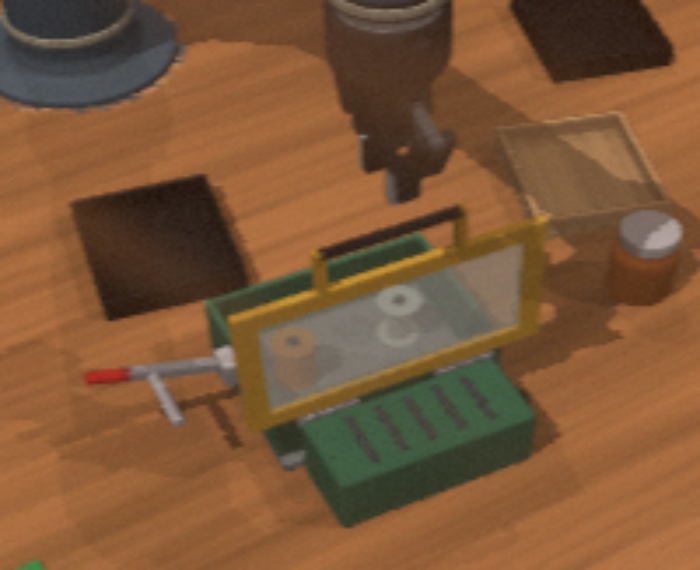

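View pics/g_t.png

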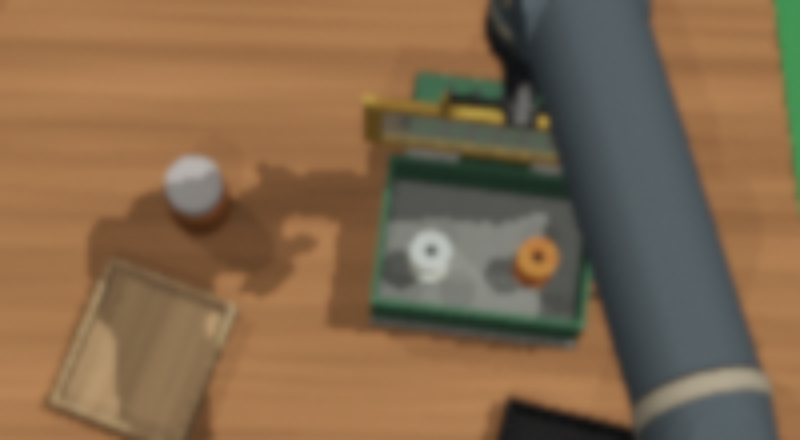

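Guard stands on its own, so next is the stay. I'll hover above its red grip and look.

Emit:
apply_moves(commands=[[[-10, -20, 0, 0], [-22, -22, 0, 0], [-25, -22, 0, 0], [-25, -15, 5, 0], [-25, 0, 10, 0], [-25, 0, 15, 0], [-25, 0, 20, 0], [-25, 0, 20, 0], [-15, 0, 15, 0], [0, 0, 0, 0]]])

```text
clock: 8.78
tool_pos: [0.535, -0.2037, 0.234]
tool_rot: [-2.318, -2.111, -0.004]
contact_force: [-0.2, -0.4, -0.3]
opening: 0.375
```

```bash
python3 - <<'E'
from h import *
rep(); np.save('Pw2.npy',P('wrist'))
im=camera('wrist'); cv2.imwrite('pics/h_w.png',im[:,:,::-1])
E
```

```text
t 8.78 tcp [ 0.535  -0.2037  0.234 ] winder [ -19.4 -205.   234. ] yawerr 0.11 tilt 0.4 F [-0.2 -0.4 -0.3] op 0.375
```

View pics/h_w.png

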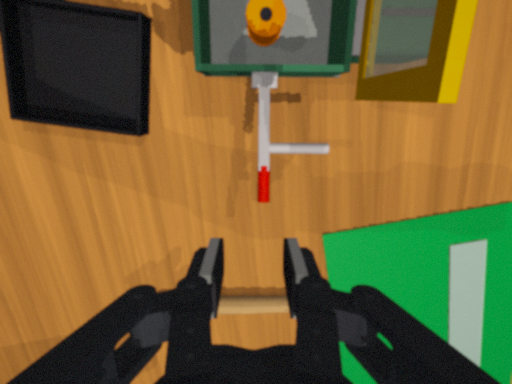

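The red grip runs from (264,168) to (263,202) in the wrist view. The orange spool top is at (265,15).

```bash
python3 - <<'E'
from h import *
pw=np.load('Pw2.npy'); pt=P('top'); ps=P('scene')
T=lambda u,v:((u-1.5)/4+165,(v-1.5)/4+125); S=lambda u,v:((u-2)/5+155,(v-2)/5+180)
T2=lambda u,v:((u-1.5)/4+160,(v-1.5)/4+115); S2=lambda u,v:((u-1.2)/3.5+140,(v-1)/3+120)
def show(n,X,w): print(n,X.round(4),(W2w(X)*1000).round(1),(proj(pw,X)-w).round(1))
for n,w,t,s in [('tip',(263.5,202),(706,230),(50,329)),('in',(264,168),(668,228),(108,324)),('armtip',(328,149),(657,163),(180,402))]:
    show(n,tri((pw,w),(pt,T(*t)),(ps,S(*s))),w)
    for k in 'ts':
        show('  w+'+k,tri((pw,w),(pt,T(*t)) if k=='t' else (ps,S(*s))),w)
show('orange',tri((pw,(266,15)),(pt,T2(537,257)),(ps,S2(292,341))),(266,15))
X=tri((pt,T2(537,257)),(ps,S2(292,341)));show('orange st',X,(266,15))
for a in (0,.2,.4,.5): print(a,[proj(pw,w2W([-.010,-.114-r*np.cos(a),.07+r*np.sin(a)])).round() for r in (.078,.113)])
E
```

```text
tip [ 0.5418 -0.2177  0.1144] [ -11.2 -218.3  114.4] [-0.6  1.1]
  w+t [ 0.5427 -0.2184  0.1101] [ -10.2 -219.   110.1] [0.2 0.2]
  w+s [ 0.5419 -0.2176  0.1145] [ -11.2 -218.3  114.5] [-0.6  1.1]
in [ 0.5457 -0.1865  0.1007] [ -10.4 -187.   100.7] [-0.3 -0.7]
  w+t [ 0.5455 -0.1853  0.1035] [ -10.7 -185.8  103.5] [-0.5 -1.3]
  w+s [ 0.5456 -0.1876  0.1012] [ -10.3 -188.   101.2] [-0.2  0.5]
armtip [ 0.6081 -0.1762  0.0968] [  50.8 -170.7   96.8] [0.2 0.8]
  w+t [ 0.6102 -0.1774  0.0888] [  53.1 -171.7   88.8] [0.5 0.5]
  w+s [ 0.6078 -0.1761  0.0963] [  50.5 -170.7   96.3] [-0.3  0.7]
orange [ 0.5596 -0.0505  0.069 ] [ -9.4 -50.2  69. ] [-0.4 -2. ]
orange st [ 0.5595 -0.0501  0.0694] [ -9.5 -49.8  69.4] [-0.4 -2.6]
0 [array([263., 165.]), array([263., 197.])]
0.2 [array([264., 167.]), array([263., 202.])]
0.4 [array([264., 166.]), array([264., 203.])]
0.5 [array([264., 164.]), array([265., 201.])]
```

Emit:
apply_moves(commands=[[[0, 4.5, 5, 0], [0, 4.5, 15, 0], [0, 0, 20, 0], [0, 0, 20, 0], [0, 0, 20, 0], [0, 0, 20, 0], [0, 0, 20, 0], [0, 0, 15, 0], [0, 0, 10, 0], [0, 0, 0, 0]]])

```text
clock: 9.67
tool_pos: [0.5606, -0.1827, 0.0943]
tool_rot: [2.29, 2.14, 0.036]
contact_force: [-0.1, 0.3, 1.0]
opening: 0.378
```

```bash
python3 - <<'E'
from h import *
rep()
im=camera('wrist'); cv2.imwrite('pics/i_w.png',im[:,:,::-1])
E
```

```text
t 9.67 tcp [ 0.5606 -0.1827  0.0943] winder [   4.2 -181.7   94.3] yawerr 1.55 tilt 1.39 F [-0.1  0.3  1. ] op 0.378
```

View pics/i_w.png

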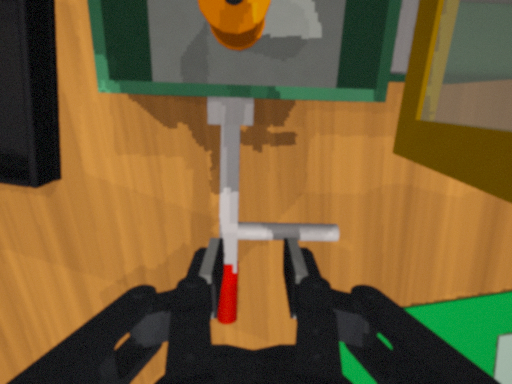

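The fast descent drifted to (4,-182) in the winder frame, close to the stay's side arm. I'm going up a little, correcting, and then descending slowly.

Emit:
apply_moves(commands=[[[-2, -2, -10, 0.3], [-5, -4, -8, 0.4], [-7, -4, 0, 0.4], [-5, -3, 0, 0.4], [-4, -2, 0, 0], [0, 0, 0, 0], [0, 0, 0, 0], [0, 0, 0, 0], [0, 0, 0, 0], [0, 0, 0, 0]]])

```text
clock: 10.55
tool_pos: [0.5458, -0.208, 0.1214]
tool_rot: [2.313, 2.097, 0.046]
contact_force: [-0.1, 0.6, 1.0]
opening: 0.372
```

```bash
python3 - <<'E'
from h import *
rep()
E
```

```text
t 10.55 tcp [ 0.5458 -0.208   0.1214] winder [  -8.2 -208.3  121.4] yawerr -0.18 tilt 2.0 F [-0.1  0.6  1. ] op 0.372
```

Emit:
apply_moves(commands=[[[2, -1, 0, 0], [2, -1, 4, 0], [0, 0, 5, 0], [0, 0, 6, 0], [0, 0, 6, 0], [0, 0, 6, 0], [0, 0, 3, 0], [0, 0, 0, 0], [0, 0, 0, 0], [0, 0, 0, 0]]])

```text
clock: 11.38
tool_pos: [0.5446, -0.2012, 0.086]
tool_rot: [2.314, 2.103, 0.045]
contact_force: [-0.7, 0.4, 0.6]
opening: 0.373
```

```bash
cat >> h.py <<'E'
_rep=rep
def rep():
    _rep(); s=get_state(); R=yawerr(s)[1]; c,sn=np.cos(YAW),np.sin(YAW)
    z=R[:,2]; print(' toolz in winder',np.round([c*z[0]+sn*z[1],-sn*z[0]+c*z[1],z[2]],3))
E
python3 - <<'E'
from h import *
rep()
im=camera('wrist'); cv2.imwrite('pics/j_w.png',im[:,:,::-1])
E
```

```text
t 11.38 tcp [ 0.5446 -0.2012  0.086 ] winder [ -10.  -201.7   86. ] yawerr -0.03 tilt 1.84 F [-0.7  0.4  0.6] op 0.373
 toolz in winder [ 0.03   0.011 -0.999]
```

View pics/j_w.png

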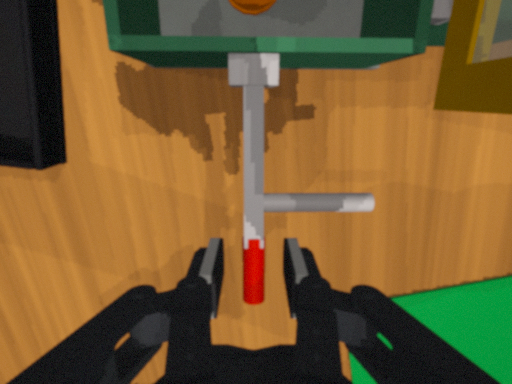

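The red grip at (254,270) is centred between the fingers. I'm closing.

Emit:
apply_moves(commands=[[[0, 0, 0, 0], [0, 0, 0, 0], [0, 0, 0, 0], [0, 0, 0, 0], [0, 0, 0, 0], [0, 0, 0, 0], [0, 0, 0, 0], [0, 0, 0, 0], [0, 0, 0, 0], [0, 0, 0, 0]]], grip=1)

```text
clock: 12.27
tool_pos: [0.5448, -0.2014, 0.0868]
tool_rot: [2.313, 2.102, 0.045]
contact_force: [1.1, 0.2, -0.6]
opening: 0.106
```

```bash
python3 - <<'E'
from h import *
rep()
s=get_state(); p=W2w(s['tool_pos']); g=p[1]+.114, p[2]+.0187-.07
r=np.hypot(*g); a0=np.arctan2(g[1],-g[0]); print('r',r,'a0',a0)
pr=None
for a in np.linspace(a0,1.54,21):
    q=(-r*np.cos(a),r*np.sin(a))
    if pr: print(round(a,2),round((q[0]-pr[0])*1000,1),0,round(-(q[1]-pr[1])*1000,1))
    pr=q
E
```

```text
t 12.27 tcp [ 0.5448 -0.2014  0.0868] winder [  -9.8 -201.9   86.8] yawerr -0.04 tilt 1.88 F [ 1.1  0.2 -0.6] op 0.106
 toolz in winder [ 0.031  0.011 -0.999]
r 0.09474703603620215 a0 0.3836884339079673
0.44 2.2 0 -5.0
0.5 2.5 0 -4.9
0.56 2.8 0 -4.7
0.61 3.0 0 -4.6
0.67 3.3 0 -4.4
0.73 3.5 0 -4.2
0.79 3.8 0 -4.0
0.85 4.0 0 -3.7
0.9 4.2 0 -3.5
0.96 4.4 0 -3.3
1.02 4.6 0 -3.0
1.08 4.7 0 -2.7
1.14 4.9 0 -2.5
1.19 5.0 0 -2.2
1.25 5.1 0 -1.9
1.31 5.2 0 -1.6
1.37 5.3 0 -1.3
1.42 5.4 0 -1.0
1.48 5.4 0 -0.6
1.54 5.5 0 -0.3
```

Emit:
apply_moves(commands=[[[2.2, 0, -5.0, 0], [2.5, 0, -4.9, 0], [2.8, 0.1, -4.7, 0], [3.0, 0.1, -4.6, 0], [3.3, 0.1, -4.4, 0], [3.5, 0.1, -4.2, 0], [3.8, 0.1, -4.0, 0], [4.0, 0.1, -3.7, 0], [4.2, 0.1, -3.5, 0], [4.4, 0.1, -3.3, 0]]])

```text
clock: 13.1
tool_pos: [0.5485, -0.1617, 0.1322]
tool_rot: [2.31, 2.108, 0.052]
contact_force: [2.2, -0.5, -6.3]
opening: 0.094
```

```bash
python3 - <<'E'
from h import *
rep()
im=camera('wrist'); cv2.imwrite('pics/k_w.png',im[:,:,::-1])
s=get_state(); p=W2w(s['tool_pos']); g=p[1]+.114, p[2]+.0187-.07
r=np.hypot(*g); a0=np.arctan2(g[1],-g[0]); print('r',r,'a0',a0)
E
```

```text
t 13.1 tcp [ 0.5485 -0.1617  0.1322] winder [  -9.9 -161.9  132.2] yawerr 0.19 tilt 2.08 F [ 2.2 -0.5 -6.3] op 0.094
 toolz in winder [ 0.033  0.015 -0.999]
r 0.09413378576987513 a0 1.047507566684799
```

View pics/k_w.png

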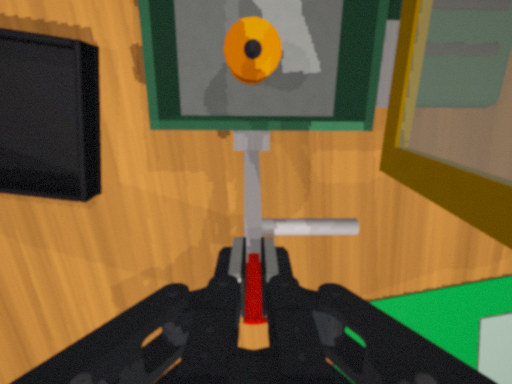

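Emit:
apply_moves(commands=[[[4.6, 0.1, -3.0, 0], [4.7, 0.1, -2.7, 0], [4.9, 0.1, -2.5, 0], [5.0, 0.1, -2.0, 0], [5.1, 0.1, -1.7, 0], [5.2, 0, -1.4, 0], [5.3, 0, -1.0, 0], [5.4, 0, -0.7, 0], [3, 0, -0.3, 0], [0, 0, 0, 0]]])

```text
clock: 13.98
tool_pos: [0.5529, -0.1136, 0.1529]
tool_rot: [2.311, 2.105, 0.052]
contact_force: [0.5, -0.0, -1.0]
opening: 0.002
```

```bash
python3 - <<'E'
from h import *
rep()
im=camera('scene'); cv2.imwrite('pics/l_s.png',cv2.resize(im[120:310,140:340,::-1],None,fx=3.5,fy=3.0))
s=get_state(); p=W2w(s['tool_pos']); g=p[1]+.114, p[2]+.0187-.07
r=np.hypot(*g); a0=np.arctan2(g[1],-g[0]); print('r',r,'a0',a0)
E
```

```text
t 13.98 tcp [ 0.5529 -0.1136  0.1529] winder [ -10.  -113.7  152.9] yawerr 0.09 tilt 2.09 F [ 0.5 -0.  -1. ] op 0.002
 toolz in winder [ 0.034  0.014 -0.999]
r 0.10151727664604045 a0 1.571213424312485
```

View pics/l_s.png

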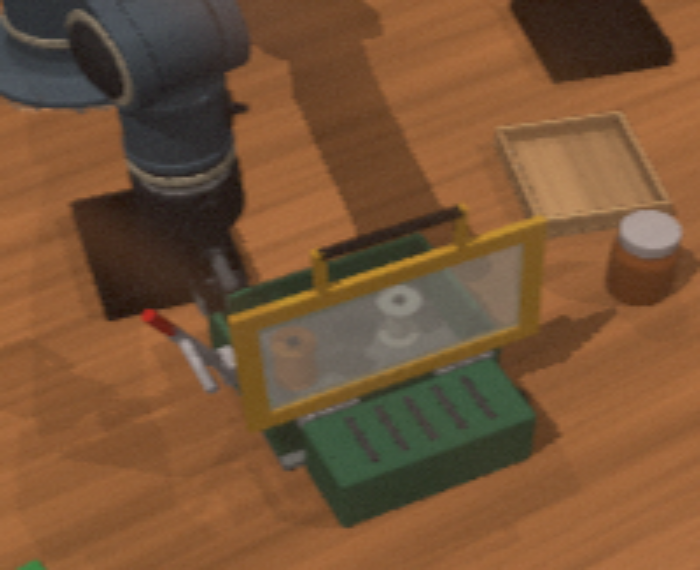

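The grip slid off at about 0.95 rad: the opening reads 0, and the picture shows the stay half up with its red end at (155,320). I'll go around to its outer side with the fingers shut and push it upright.

Emit:
apply_moves(commands=[[[0, 0, -8, 0], [0, 0, -12, 0], [0, 0, -14, 0], [0, 0, -12, 0], [-10, 0, -5, 0], [-20, 0, 0, 0], [-22, 0, 0, 0], [-22, 0, 0, 0], [-15, 0, 0, 0], [-8, 0, 0, 0]]])

```text
clock: 14.87
tool_pos: [0.5421, -0.2186, 0.2125]
tool_rot: [2.305, 2.102, 0.053]
contact_force: [-0.6, -0.7, 0.5]
opening: 0.005
```

```bash
python3 - <<'E'
from h import *
rep(); np.save('Pw3.npy',P('wrist'))
im=camera('wrist'); cv2.imwrite('pics/m_w.png',im[:,:,::-1])
E
```

```text
t 14.87 tcp [ 0.5421 -0.2186  0.2125] winder [ -10.8 -219.2  212.5] yawerr 0.14 tilt 2.31 F [-0.6 -0.7  0.5] op 0.005
 toolz in winder [ 0.039  0.011 -0.999]
```

View pics/m_w.png

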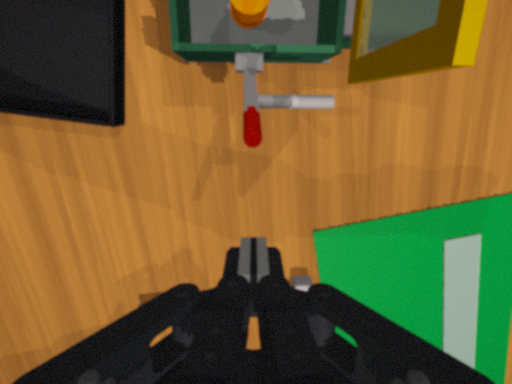

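The stay leans half up with its red tip at (253,147), and the closed fingertips at (253,240) are clear of it on the outer side. I'm descending, then pushing inward.

Emit:
apply_moves(commands=[[[0, 0, 6, 0], [0, 0, 10, 0], [0, 0, 12, 0], [0, 0, 12, 0], [0, 0, 12, 0], [0, 0, 12, 0], [0, 0, 8, 0], [0, 0, 4, 0], [0, 0, 0, 0], [0, 0, 0, 0]]])

```text
clock: 15.75
tool_pos: [0.5437, -0.2108, 0.126]
tool_rot: [2.303, 2.117, 0.053]
contact_force: [-0.1, 0.4, -0.1]
opening: -0.002
```

```bash
python3 - <<'E'
from h import *
rep()
E
```

```text
t 15.75 tcp [ 0.5437 -0.2108  0.126 ] winder [ -10.  -211.3  126. ] yawerr 0.63 tilt 2.08 F [-0.1  0.4 -0.1] op -0.002
 toolz in winder [ 0.032  0.016 -0.999]
```

Pushing +y by 70 mm in two parts.

Emit:
apply_moves(commands=[[[5, 0, 0, 0.3], [8, 0, 0, 0.3], [8, 0, 0, 0], [8, 0, 0, 0], [8, 0, 0, 0], [8, 0, 0, 0], [8, 0, 0, 0], [6, 0, 0, 0], [4, 0, 0, 0], [0, 0, 0, 0]]])

```text
clock: 16.58
tool_pos: [0.5528, -0.1404, 0.1309]
tool_rot: [2.307, 2.102, 0.059]
contact_force: [0.9, -0.5, 0.7]
opening: -0.002
```

```bash
python3 - <<'E'
from h import *
rep()
im=camera('wrist'); cv2.imwrite('pics/n_w.png',im[:,:,::-1])
E
```

```text
t 16.58 tcp [ 0.5528 -0.1404  0.1309] winder [  -7.6 -140.3  130.9] yawerr 0.1 tilt 2.44 F [ 0.9 -0.5  0.7] op -0.002
 toolz in winder [ 0.04   0.014 -0.999]
```

View pics/n_w.png

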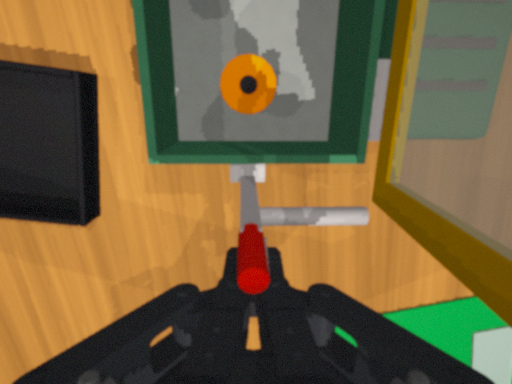

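The stay is being pushed up, with its red end at (253,272) against the fingers. I'm pushing on gently.

Emit:
apply_moves(commands=[[[3, 0, 0, 0], [3, 0, 0, 0], [3, 0, 0, 0], [2, 0, 0, 0], [1, 0, 0, 0], [0, 0, 0, 0], [0, 0, 0, 0], [0, 0, 0, 0], [0, 0, 0, 0], [0, 0, 0, 0]]])

```text
clock: 17.47
tool_pos: [0.5534, -0.1297, 0.1304]
tool_rot: [2.312, 2.098, 0.056]
contact_force: [0.3, 0.1, 0.7]
opening: 0.001
```

```bash
python3 - <<'E'
from h import *
rep()
im=camera('scene'); cv2.imwrite('pics/o_s.png',cv2.resize(im[120:310,140:340,::-1],None,fx=3.5,fy=3.0))
im=camera('wrist'); cv2.imwrite('pics/o_w.png',im[:,:,::-1])
E
```

```text
t 17.47 tcp [ 0.5534 -0.1297  0.1304] winder [  -8.  -129.6  130.4] yawerr -0.12 tilt 2.34 F [0.3 0.1 0.7] op 0.001
 toolz in winder [ 0.039  0.014 -0.999]
```

View pics/o_s.png

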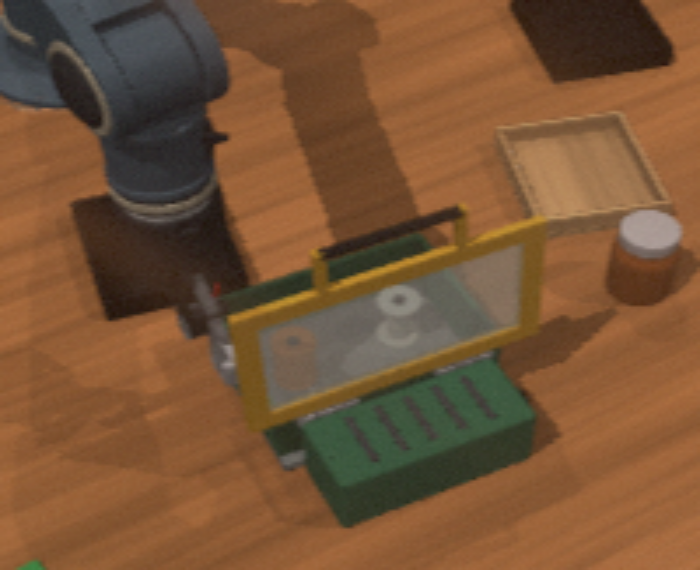

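View pics/o_w.png

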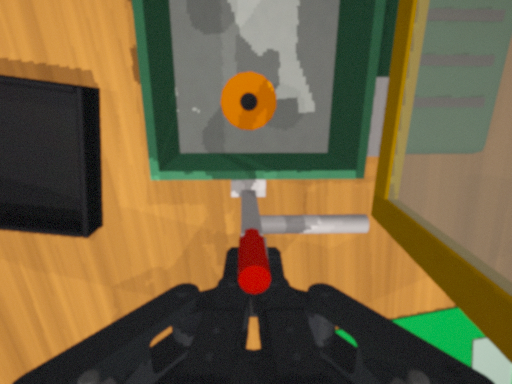

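```bash
python3 - <<'E'
from h import *
pw=P('wrist')
for a in (1.2,1.3,1.4,1.5,1.57,1.6): print(a,[proj(pw,w2W([x,-.114-r*np.cos(a),.07+r*np.sin(a)])).round(1) for x,r in ((-.01,.113),(.052,.06))], 'inner pivot',proj(pw,w2W([-.01,-.114,.07])).round(1))
E
```

```text
1.2 [array([254.5, 362.2]), array([359.1, 258.7])] inner pivot [248.1 194. ]
1.3 [array([254.9, 348.9]), array([361.5, 251.4])] inner pivot [248.1 194. ]
1.4 [array([255.2, 331.3]), array([363.6, 243.1])] inner pivot [248.1 194. ]
1.5 [array([255.3, 309.2]), array([365.4, 233.8])] inner pivot [248.1 194. ]
1.57 [array([255.4, 291.3]), array([366.4, 226.8])] inner pivot [248.1 194. ]
1.6 [array([255.4, 283. ]), array([366.8, 223.7])] inner pivot [248.1 194. ]
```

The projection check (red end at row ~278, side arm at ~(366,224)) puts the stay at about 1.59 rad, which is upright. I'm backing off, going up and across to the spool.

Emit:
apply_moves(commands=[[[-6, 0, 0, 0], [-12, 0, 0, 0], [-10, 0, -5, 0], [0, 0, -15, 0], [0, 0, -20, 0], [0, 0, -20, 0], [0, 0, -20, 0], [0, 0, -18, 0], [0, 0, -12, 0], [0, 0, 0, 0]]])

```text
clock: 18.4
tool_pos: [0.5431, -0.1718, 0.2451]
tool_rot: [2.324, 2.088, 0.05]
contact_force: [0.6, 0.4, 0.5]
opening: 0.005
```

```bash
python3 - <<'E'
from h import *
rep()
im=camera('wrist'); cv2.imwrite('pics/p_w.png',im[:,:,::-1])
E
```

```text
t 18.4 tcp [ 0.5431 -0.1718  0.2451] winder [ -14.3 -172.6  245.1] yawerr -0.69 tilt 2.09 F [0.6 0.4 0.5] op 0.005
 toolz in winder [ 0.034  0.012 -0.999]
```

View pics/p_w.png

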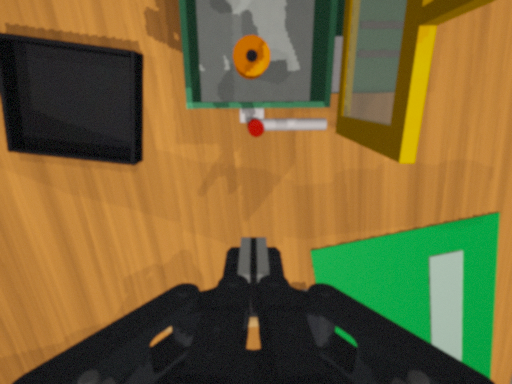

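The stay stands upright by itself: its red end is seen end-on at (256,128), with the side arm in front of the guard. Now over the spool, seen at (252,55).

Emit:
apply_moves(commands=[[[8, 0, -2, -0.3], [14, 0, -2, -0.3], [18, 1, 0, 0], [20, 1, 0, 0], [20, 1, 0, 0], [18, 1, 0, 0], [12, 1, 0, 0], [6, 0, 0, 0], [0, 0, 0, 0], [0, 0, 0, 0]]], grip=-0.15)

```text
clock: 19.28
tool_pos: [0.5536, -0.0441, 0.2413]
tool_rot: [2.318, 2.119, 0.037]
contact_force: [-0.3, -0.2, -0.6]
opening: 0.578
```

```bash
python3 - <<'E'
from h import *
rep(); pw=P('wrist'); np.save('Pw4.npy',pw)
im=camera('wrist'); cv2.imwrite('pics/q_w.png',im[:,:,::-1])
im=camera('scene'); cv2.imwrite('pics/q_s.png',cv2.resize(im[120:310,140:340,::-1],None,fx=3.5,fy=3.0))
print(proj(pw,w2W([-.0094,-.050,.068])))
E
```

```text
t 19.28 tcp [ 0.5536 -0.0441  0.2413] winder [-15.9 -44.5 241.3] yawerr 0.31 tilt 1.34 F [-0.3 -0.2 -0.6] op 0.578
 toolz in winder [ 0.016  0.017 -1.   ]
[257.02853438 181.47980148]
```

View pics/q_w.png

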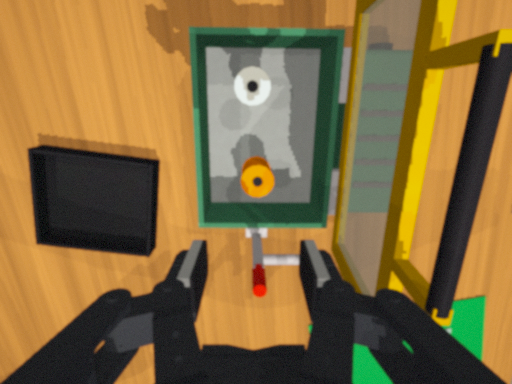

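View pics/q_s.png

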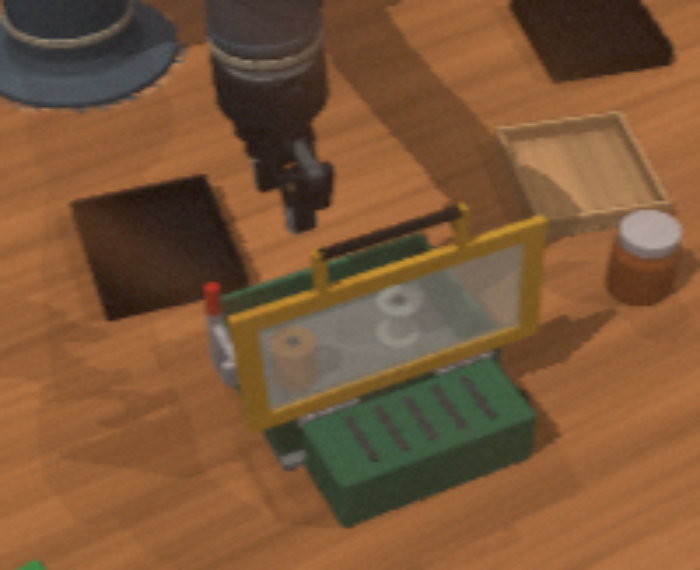

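The orange spool is at (257,181) in the wrist view and the white one at (252,86). The orange matches the description (full thread), and the projection of my measured position lands on it. I'm confirming with an enlarged crop and then going down.

```bash
python3 - <<'E'
import cv2
a=cv2.imread('pics/q_w.png')[20:240,180:350]; cv2.imwrite('pics/q_c.png',cv2.resize(a,None,fx=2.7,fy=2.7,interpolation=cv2.INTER_CUBIC))
E
```

```text
(no output)
```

View pics/q_c.png

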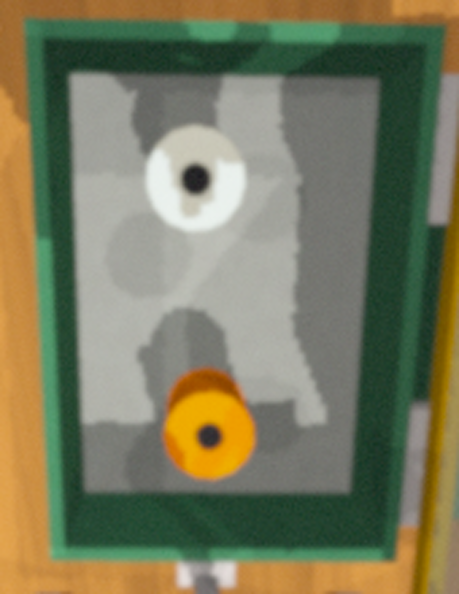

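Emit:
apply_moves(commands=[[[-2, 2, 0, 0.2], [-2, 3, 5, 0.1], [-1, 2, 10, 0], [0, 0, 12, 0], [0, 0, 12, 0], [0, 0, 12, 0], [0, 0, 12, 0], [0, 0, 12, 0], [0, 0, 8, 0], [0, 0, 0, 0]]])

```text
clock: 20.22
tool_pos: [0.5603, -0.0577, 0.1466]
tool_rot: [-2.337, -2.096, -0.028]
contact_force: [0.3, -0.1, 0.7]
opening: 0.573
```

```bash
python3 - <<'E'
from h import *
rep(); pw=P('wrist')
im=camera('wrist'); cv2.imwrite('pics/r_w.png',im[:,:,::-1])
print(proj(pw,w2W([-.0094,-.050,.068])))
E
```

```text
t 20.22 tcp [ 0.5603 -0.0577  0.1466] winder [ -8.  -57.4 146.6] yawerr -0.79 tilt 1.04 F [ 0.3 -0.1  0.7] op 0.573
 toolz in winder [ 0.011  0.015 -1.   ]
[251.09610578 197.02290934]
```

View pics/r_w.png

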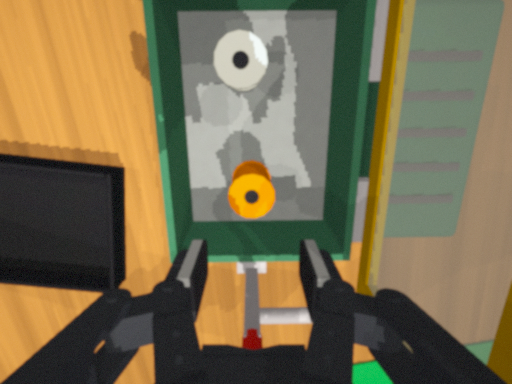

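The orange flange at (251,197) matches its projection. I'm correcting y by 7 mm and going on down.

Emit:
apply_moves(commands=[[[3, -1, 0, 0.4], [3, -0.5, 4, 0.3], [1, 0, 10, 0], [0, 0, 12, 0], [0, 0, 12, 0], [0, 0, 12, 0], [0, 0, 10, 0], [0, 0, 4, 0], [0, 0, 0, 0], [0, 0, 0, 0]]])

```text
clock: 21.1
tool_pos: [0.5617, -0.0485, 0.0774]
tool_rot: [-2.352, -2.082, -0.032]
contact_force: [-0.2, 0.1, 0.1]
opening: 0.576
```

```bash
python3 - <<'E'
from h import *
rep(); pw=P('wrist')
im=camera('wrist'); cv2.imwrite('pics/s_w.png',im[:,:,::-1])
print(proj(pw,w2W([-.0094,-.050,.068])))
E
```

```text
t 21.1 tcp [ 0.5617 -0.0485  0.0774] winder [ -7.4 -48.   77.4] yawerr -1.55 tilt 1.15 F [-0.2  0.1  0.1] op 0.576
 toolz in winder [ 0.014  0.015 -1.   ]
[250.89207187 250.35003522]
```

View pics/s_w.png

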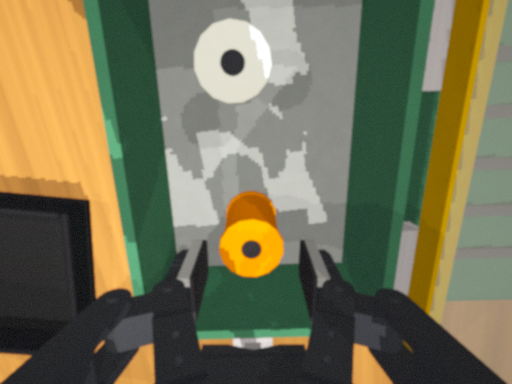

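Emit:
apply_moves(commands=[[[-1, -1, 0, -0.8], [-1, -1, 4, -0.7], [0, 0, 8, 0], [0, 0, 9, 0], [0, 0, 9, 0], [0, 0, 9, 0], [0, 0, 6, 0], [0, 0, 3, 0], [0, 0, 0, 0], [0, 0, 0, 0]]])

```text
clock: 21.98
tool_pos: [0.5611, -0.0501, 0.0251]
tool_rot: [2.321, 2.114, 0.034]
contact_force: [0.9, -0.2, -0.1]
opening: 0.576
```

```bash
python3 - <<'E'
from h import *
rep(); pw=P('wrist')
im=camera('wrist'); cv2.imwrite('pics/t_w.png',im[:,:,::-1])
print(proj(pw,w2W([-.0094,-.050,.068])))
E
```

```text
t 21.98 tcp [ 0.5611 -0.0501  0.0251] winder [ -7.9 -49.7  25.1] yawerr 0.08 tilt 1.24 F [ 0.9 -0.2 -0.1] op 0.576
 toolz in winder [ 0.016  0.015 -1.   ]
[252.98633288 309.65486222]
```

View pics/t_w.png

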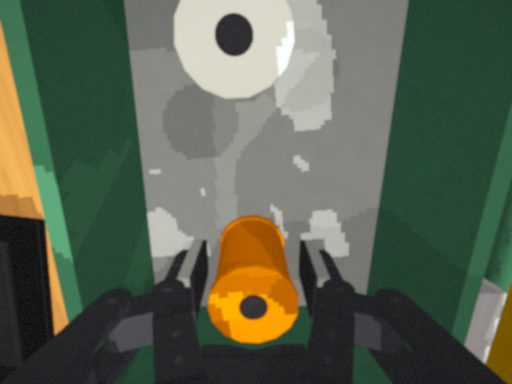

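The spool stands centred between the pads, so I'm closing.

Emit:
apply_moves(commands=[[[0, -1, 0, 0], [0, 0, 0, 0], [0, 0, 0, 0], [0, 0, 0, 0], [0, 0, 0, 0], [0, 0, 0, 0], [0, 0, 0, 0], [0, 0, 0, 0], [0, 0, 0, 0], [0, 0, 0, 0]]], grip=1)

```text
clock: 22.87
tool_pos: [0.5609, -0.0502, 0.0267]
tool_rot: [2.32, 2.112, 0.037]
contact_force: [0.5, 0.0, 0.0]
opening: 0.395
```

```bash
python3 - <<'E'
from h import *
rep()
pt,ps=P('top'),P('scene')
# tray corners: light wood mask in initial top picture
im=cv2.imread('pics/a_top.png'); c=im[170:240,160:230]
cv2.imwrite('pics/u_t.png',cv2.resize(c,None,fx=8,fy=8,interpolation=cv2.INTER_CUBIC))
im=cv2.imread('pics/a_scene.png'); c=im[145:215,270:350]
cv2.imwrite('pics/u_s.png',cv2.resize(c,None,fx=8,fy=8,interpolation=cv2.INTER_CUBIC))
E
```

```text
t 22.87 tcp [ 0.5609 -0.0502  0.0267] winder [ -8.1 -49.8  26.7] yawerr 0.07 tilt 1.36 F [0.5 0.  0. ] op 0.395
 toolz in winder [ 0.019  0.015 -1.   ]
```

View pics/u_t.png

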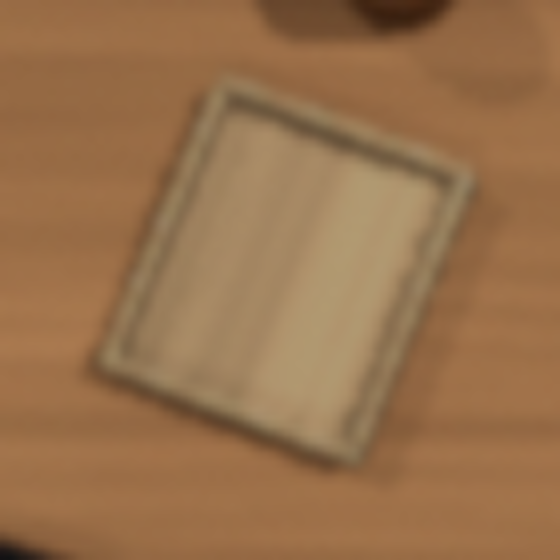

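View pics/u_s.png

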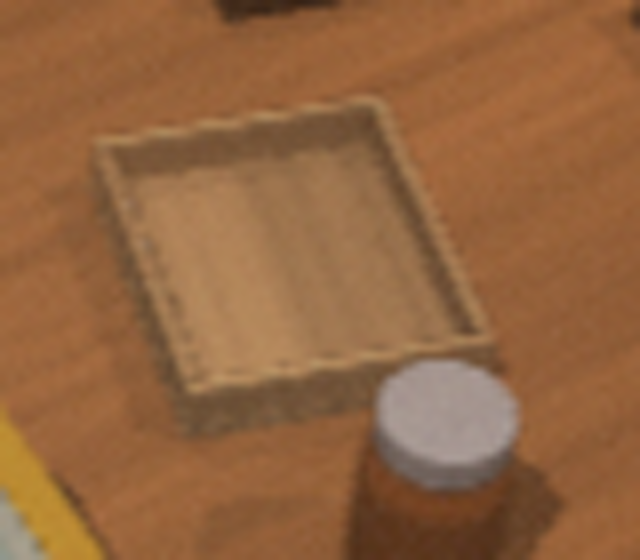

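```bash
python3 - <<'E'
from h import *
pt,ps=P('top'),P('scene')
T=lambda u,v:((u-3.5)/8+160,(v-3.5)/8+170); S=lambda u,v:((u-3.5)/8+270,(v-3.5)/8+145)
C=[]
for n,t,s in [('NR',(355,462),(98,142)),('NL',(102,360),(378,98)),('FL',(222,80),(490,335)),('FR',(475,178),(190,390))]:
    X=tri((pt,T(*t)),(ps,S(*s))); C.append(X); print(n,X.round(4),ray(pt,T(*t),.03).round(4),ray(ps,S(*s),.03).round(4))
print(np.mean(C,0), 'in winder',W2w(np.mean(C,0))*1000)
# jar top in top pic
print('jar',ray(pt,(208.5,161),.09), W2w([*ray(pt,(208.5,161),.09),0])*1000)
E
```

```text
NR [0.3752 0.2832 0.0293] [0.3748 0.2826] [0.376  0.2834]
NL [0.4194 0.4021 0.0313] [0.4201 0.403 ] [0.4181 0.4021]
FL [0.5552 0.3527 0.0319] [0.556  0.3535] [0.5536 0.3534]
FR [0.5121 0.2323 0.0287] [0.5115 0.2316] [0.5133 0.2323]
[0.46546749 0.31758826 0.03030226] in winder [-138.00280075  307.2832739    30.30226477]
jar [0.61504253 0.27037033] [ 15.37675024 274.46652196   0.        ]
```

Emit:
apply_moves(commands=[[[0, 0, -4, 0], [0, 0, -8, 0], [0, 0, -10, 0], [0, 0, -10, 0], [0, 0, -10, 0], [0, 0, -10, 0], [0, 0, -10, 0], [0, 0, -10, 0], [0, 0, -10, 0], [0, 0, -8, 0]]])

```text
clock: 23.7
tool_pos: [0.5587, -0.0512, 0.1265]
tool_rot: [2.319, 2.112, 0.037]
contact_force: [0.8, -0.4, -0.7]
opening: 0.395
```

```bash
python3 - <<'E'
from h import *
rep()
im=camera('wrist'); cv2.imwrite('pics/v_w.png',im[:,:,::-1])
E
```

```text
t 23.7 tcp [ 0.5587 -0.0512  0.1265] winder [-10.2 -51.  126.5] yawerr 0.1 tilt 1.38 F [ 0.8 -0.4 -0.7] op 0.395
 toolz in winder [ 0.019  0.014 -1.   ]
```

View pics/v_w.png

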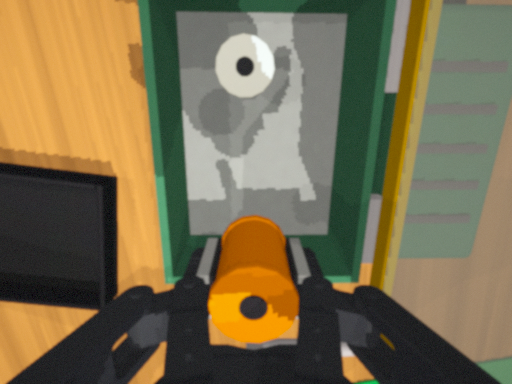

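The spool is held firmly at an opening of 0.395. I'm lifting higher, then moving toward the robot and left to the tray.

Emit:
apply_moves(commands=[[[0, -2, -10, 0], [0, -4, -15, 0], [0, -8, -15, 0], [5, -14, -12, 0], [10, -18, -8, 0], [20, -20, 0, 0], [25, -20, 0, 0], [28, -16, 0, 0], [28, -10, 0, 0], [28, -5, 0, 0]]])

```text
clock: 24.58
tool_pos: [0.4506, 0.0997, 0.1935]
tool_rot: [2.332, 2.09, 0.034]
contact_force: [1.2, -0.1, -1.6]
opening: 0.395
```

```bash
python3 - <<'E'
from h import *
rep()
E
```

```text
t 24.58 tcp [0.4506 0.0997 0.1935] winder [-132.1   88.9  193.5] yawerr -0.82 tilt 1.35 F [ 1.2 -0.1 -1.6] op 0.395
 toolz in winder [ 0.022  0.009 -1.   ]
```

Emit:
apply_moves(commands=[[[26, 0, 0, 0], [28, -1, 0, 0], [28, -1, 0, 0], [28, -1, 0, 0], [28, -1, 0, 0], [26, -1, 0, 0], [20, 0, 0, 0], [12, 0, 0, 0], [6, 0, 0, 0], [0, 0, 0, 0]]])

```text
clock: 25.42
tool_pos: [0.4599, 0.3169, 0.1982]
tool_rot: [2.321, 2.104, 0.03]
contact_force: [-0.5, 0.7, -0.4]
opening: 0.392
```

```bash
python3 - <<'E'
from h import *
rep()
for n in ('wrist','scene'):
    im=camera(n); cv2.imwrite(f'pics/w_{n}.png',im[:,:,::-1])
E
```

```text
t 25.42 tcp [0.4599 0.3169 0.1982] winder [-143.5  306.1  198.2] yawerr -0.16 tilt 1.19 F [-0.5  0.7 -0.4] op 0.392
 toolz in winder [ 0.019  0.008 -1.   ]
```

View pics/w_wrist.png

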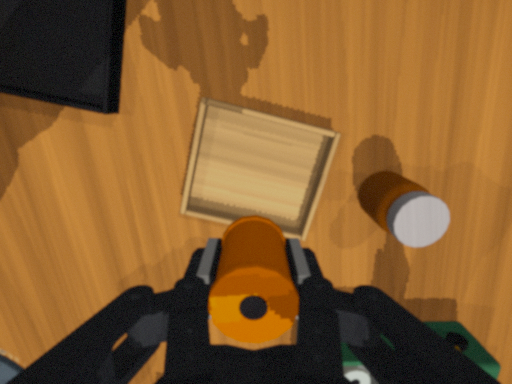

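View pics/w_scene.png

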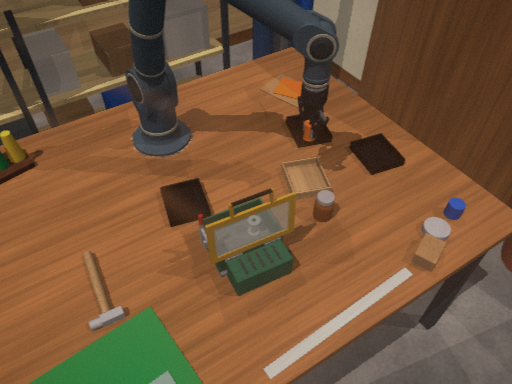

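```bash
python3 - <<'E'
from h import *
pw=P('wrist')
c=[ray(pw,u,.03).round(4) for u in [(205,99),(339,134),(301,238),(181,212)]]; print(c,np.mean(c,0))
E
```

```text
[array([0.4229, 0.3991]), array([0.5566, 0.3507]), array([0.511 , 0.2347]), array([0.378, 0.282])] [0.467125 0.316625]
```

Emit:
apply_moves(commands=[[[0, 2, 4, 0], [0, 2, 8, 0], [0, 1, 12, 0], [0, 0, 14, 0], [0, 0, 14, 0], [0, 0, 14, 0], [0, 0, 14, 0], [0, 0, 10, 0], [0, 0, 5, 0], [0, 0, 0, 0]]])

```text
clock: 26.35
tool_pos: [0.4697, 0.302, 0.0913]
tool_rot: [2.333, 2.081, 0.014]
contact_force: [-0.0, -0.3, -1.0]
opening: 0.399
```

```bash
python3 - <<'E'
from h import *
rep()
E
```

```text
t 26.35 tcp [0.4697 0.302  0.0913] winder [-132.3  292.1   91.3] yawerr -1.09 tilt 0.99 F [-0.  -0.3 -1. ] op 0.399
 toolz in winder [ 0.017 -0.004 -1.   ]
```

The wrist view confirms the tray centre at (0.467,0.317). I'm correcting the descent drift and going on slowly.

Emit:
apply_moves(commands=[[[5, -2, 0, -0.5], [6, -2, 2, -0.5], [4, -1, 5, 0], [1, 0, 6, 0], [1, 0, 6, 0], [1, 0, 6, 0], [1, 0, 6, 0], [0, 0, 4, 0], [0, 0, 0, 0], [0, 0, 0, 0]]])

```text
clock: 27.18
tool_pos: [0.468, 0.3249, 0.054]
tool_rot: [2.312, 2.104, 0.019]
contact_force: [-0.3, -0.6, -0.8]
opening: 0.398
```

```bash
python3 - <<'E'
from h import *
rep()
im=camera('wrist'); cv2.imwrite('pics/x_w.png',im[:,:,::-1])
E
```

```text
t 27.18 tcp [0.468  0.3249 0.054 ] winder [-136.2  314.8   54. ] yawerr 0.04 tilt 1.12 F [-0.3 -0.6 -0.8] op 0.398
 toolz in winder [ 0.02  -0.001 -1.   ]
```

View pics/x_w.png

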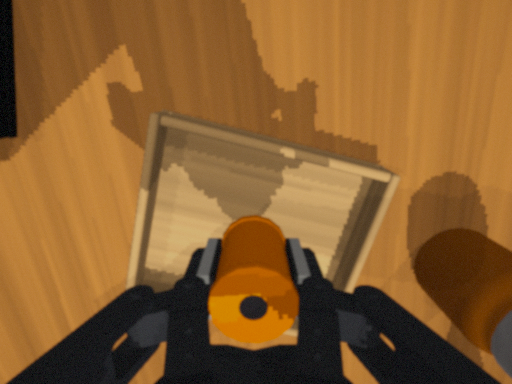

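Emit:
apply_moves(commands=[[[-2, 0, 2, 0], [-2, 0, 4, 0], [-1, 0, 4, 0], [0, 0, 4, 0], [0, 0, 4, 0], [0, 0, 4, 0], [0, 0, 3, 0], [0, 0, 2, 0], [0, 0, 0, 0], [0, 0, 0, 0]]])

```text
clock: 28.07
tool_pos: [0.4688, 0.3186, 0.0245]
tool_rot: [2.313, 2.102, 0.02]
contact_force: [-0.6, 0.8, -0.4]
opening: 0.397
```

```bash
python3 - <<'E'
from h import *
rep()
E
```

```text
t 28.07 tcp [0.4688 0.3186 0.0245] winder [-134.8  308.6   24.5] yawerr -0.04 tilt 1.17 F [-0.6  0.8 -0.4] op 0.397
 toolz in winder [ 0.02  -0.001 -1.   ]
```

Another 3–4 mm in small steps until there is contact.

Emit:
apply_moves(commands=[[[0, 0, 1, 0], [0, 0, 1, 0], [0, 0, 1, 0], [0, 0, 1, 0], [0, 0, 0.5, 0], [0, 0, 0, 0], [0, 0, 0, 0], [0, 0, 0, 0], [0, 0, 0, 0], [0, 0, 0, 0]]])

```text
clock: 28.9
tool_pos: [0.4693, 0.3192, 0.0204]
tool_rot: [2.313, 2.102, 0.023]
contact_force: [0.2, -0.7, -0.5]
opening: 0.398
```

```bash
python3 - <<'E'
from h import *
rep()
E
```

```text
t 28.9 tcp [0.4693 0.3192 0.0204] winder [-134.4  309.3   20.4] yawerr -0.03 tilt 1.24 F [ 0.2 -0.7 -0.5] op 0.398
 toolz in winder [ 0.022  0.    -1.   ]
```

Emit:
apply_moves(commands=[[[0, 0, 0.5, 0], [0, 0, 0.5, 0], [0, 0, 0.5, 0], [0, 0, 0, 0], [0, 0, 0, 0], [0, 0, 0, 0], [0, 0, 0, 0], [0, 0, 0, 0], [0, 0, 0, 0], [0, 0, 0, 0]]])

```text
clock: 29.73
tool_pos: [0.4695, 0.3194, 0.0196]
tool_rot: [2.313, 2.102, 0.024]
contact_force: [0.6, 0.0, -0.1]
opening: 0.394
```

```bash
python3 - <<'E'
from h import *
rep()
im=camera('wrist'); cv2.imwrite('pics/y_w.png',im[:,:,::-1])
im=camera('scene'); cv2.imwrite('pics/y_s.png',cv2.resize(im[90:230,230:400,::-1],None,fx=4,fy=4))
E
```

```text
t 29.73 tcp [0.4695 0.3194 0.0196] winder [-134.2  309.5   19.6] yawerr -0.03 tilt 1.28 F [ 0.6  0.  -0.1] op 0.394
 toolz in winder [ 0.022  0.    -1.   ]
```

View pics/y_s.png

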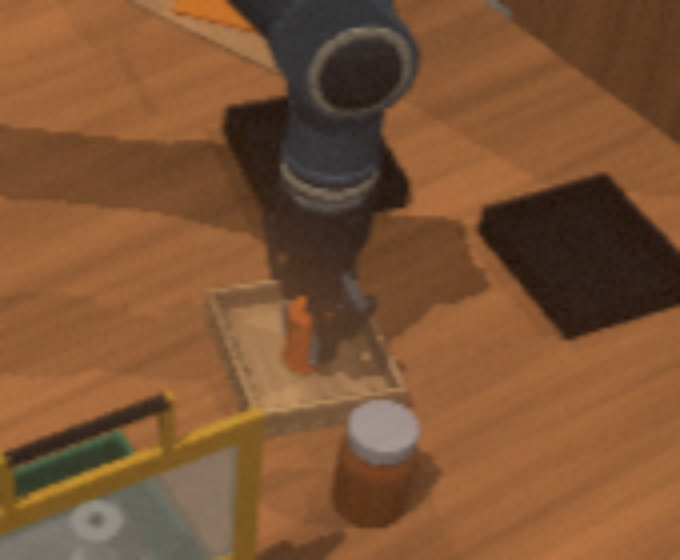

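Emit:
apply_moves(commands=[[[0, 0, 0.7, 0], [0, 0, 0.7, 0], [0, 0, 0.7, 0], [0, 0, 0.7, 0], [0, 0, 0, 0], [0, 0, 0, 0], [0, 0, 0, 0], [0, 0, 0, 0], [0, 0, 0, 0], [0, 0, 0, 0]]])

```text
clock: 30.67
tool_pos: [0.4696, 0.3196, 0.0195]
tool_rot: [2.311, 2.1, 0.023]
contact_force: [-0.3, -0.5, 1.5]
opening: 0.396
```

```bash
python3 - <<'E'
from h import *
rep()
E
```

```text
t 30.67 tcp [0.4696 0.3196 0.0195] winder [-134.1  309.7   19.5] yawerr -0.03 tilt 1.37 F [-0.3 -0.5  1.5] op 0.396
 toolz in winder [ 0.024 -0.002 -1.   ]
```

The height stopped changing and the force turned positive, so the spool stands on the tray's floor. I'm opening, then going up slowly.

Emit:
apply_moves(commands=[[[0, 0, 0, 0], [0, 0, 0, 0], [0, 0, 0, 0], [0, 0, 0, 0], [0, 0, 0, 0], [0, 0, 0, 0], [0, 0, 0, 0], [0, 0, 0, 0], [0, 0, 0, 0], [0, 0, 0, 0]]], grip=-0.2)

```text
clock: 31.5
tool_pos: [0.4697, 0.3196, 0.0191]
tool_rot: [2.311, 2.1, 0.023]
contact_force: [0.0, 0.1, 0.7]
opening: 0.601
```

```bash
python3 - <<'E'
from h import *
rep()
im=camera('wrist'); cv2.imwrite('pics/z_w.png',im[:,:,::-1])
E
```

```text
t 31.5 tcp [0.4697 0.3196 0.0191] winder [-134.   309.7   19.1] yawerr -0.04 tilt 1.36 F [0.  0.1 0.7] op 0.601
 toolz in winder [ 0.024 -0.001 -1.   ]
```

View pics/z_w.png

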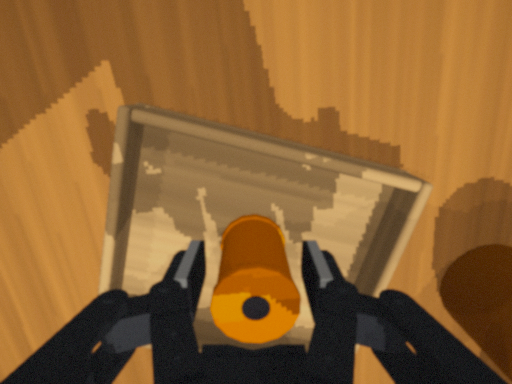

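The spool stands centred between the open pads, clear on both sides. I'm going up slowly.

Emit:
apply_moves(commands=[[[0, 0, -4, 0], [0, 0, -6, 0], [0, 0, -8, 0], [0, 0, -8, 0], [0, 0, -8, 0], [0, 0, -8, 0], [0, 0, -8, 0], [0, 0, -8, 0], [0, 0, -8, 0], [0, 0, -8, 0]]])

```text
clock: 32.38
tool_pos: [0.4675, 0.3199, 0.1009]
tool_rot: [2.311, 2.101, 0.024]
contact_force: [0.0, -0.1, -0.8]
opening: 0.601
```

```bash
python3 - <<'E'
from h import *
rep()
E
```

```text
t 32.38 tcp [0.4675 0.3199 0.1009] winder [-136.2  309.8  100.9] yawerr -0.01 tilt 1.37 F [ 0.  -0.1 -0.8] op 0.601
 toolz in winder [ 0.024 -0.001 -1.   ]
```

Emit:
apply_moves(commands=[[[0, 0, -12, 0], [0, 0, -15, 0], [0, 0, -15, 0], [0, 0, -15, 0], [0, 0, -15, 0], [0, 0, -15, 0], [0, 0, -10, 0], [0, 0, -5, 0], [0, 0, 0, 0], [0, 0, 0, 0]]])

```text
clock: 33.22
tool_pos: [0.4643, 0.3209, 0.2156]
tool_rot: [2.309, 2.102, 0.029]
contact_force: [0.7, 0.3, 0.2]
opening: 0.6
```

```bash
python3 - <<'E'
from h import *
rep()
for n in ('wrist','scene','top'):
    im=camera(n)
    if n=='scene': im=cv2.resize(im[90:330,140:400],None,fx=2.5,fy=2.5)
    cv2.imwrite(f'pics/zz_{n}.png',im[:,:,::-1])
E
```

```text
t 33.22 tcp [0.4643 0.3209 0.2156] winder [-139.5  310.5  215.6] yawerr 0.06 tilt 1.54 F [0.7 0.3 0.2] op 0.6
 toolz in winder [ 0.027  0.001 -1.   ]
```

View pics/zz_wrist.png

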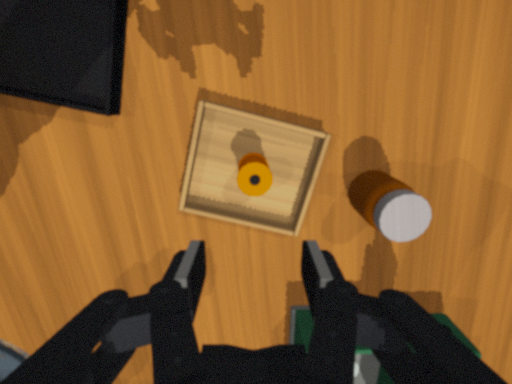

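View pics/zz_scene.png

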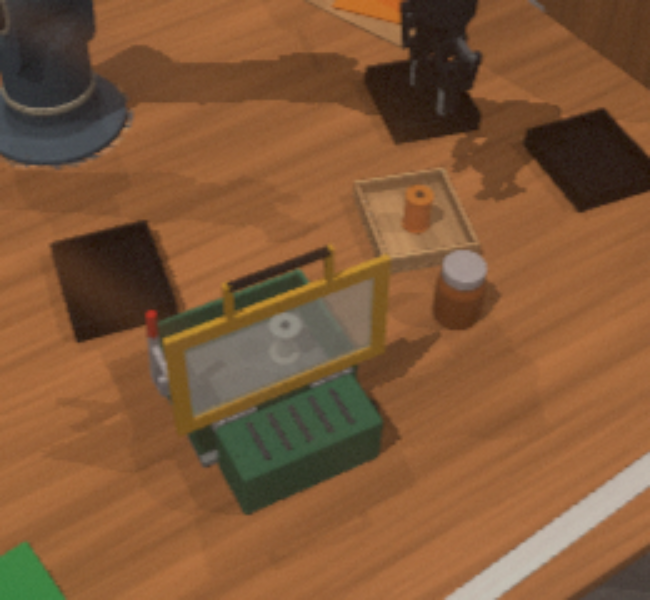

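View pics/zz_top.png

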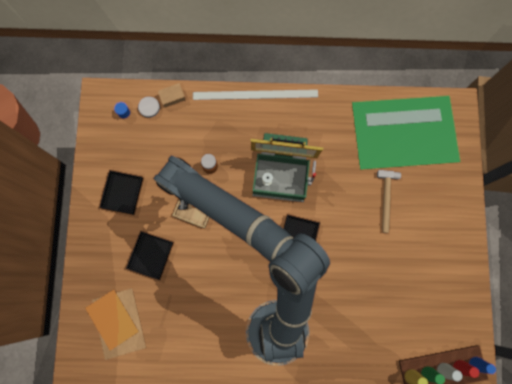

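The spool stands upright in the tray (wrist view (255,178)). The guard is up, the stay is upright, the white spool stands in the bay, and the jar (208,162) and hammer (388,200) are unmoved in the top view. The arm touches nothing.

```bash
python3 - <<'E'
from h import *
rep(); print(finish_job())
E
```

```text
t 33.37 tcp [0.464  0.3207 0.2148] winder [-139.7  310.2  214.8] yawerr 0.07 tilt 1.47 F [0.3 0.5 0.6] op 0.601
 toolz in winder [ 0.026  0.    -1.   ]
the job is handed in; nothing more can be done
None
```

The job is done and handed in at 33.4 s of the 64 s allowed. I raised the guard by its handle to about 1.5 rad, where it stood by itself. I then brought the stay upright (about 1.59 rad in the wrist view), and only after that took out the orange spool and set it in the wooden tray.

**What the last pictures showed:**
- The orange spool stands upright near the middle of the tray.
- The guard is up, with the stay's arm in front of it.
- The white spool stands in the bay.
- The jar and hammer are where they were.
- The gripper hangs clear, with the force reading under 1 N.

**What did not go to plan:**
- **Stay:** my first grip slipped off it at about 0.95 rad, so I finished by pushing it from the outside with shut fingers.
- **Drift:** fast descents wandered by up to about 25 mm, and I corrected this before each contact.
- **Release:** the force reading was too noisy to show touchdown clearly. I opened the gripper only once the height stopped changing under further downward steps.

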